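Load the bearing-check arbor and draw the test gauge

TASK

Take the red transit cap off the upright arbor of the blue instrument and stand it upright in the grey tray. Slide the brass spacer onto the arbor, then every bearing on the table, in any order, then the green disc last, each lying flat on the one below with no gap. When the stack is complete, draw the yellow tab of the sprung gauge out until its pointer stands at the red cursor, hold it there for two seconds, and let the gauge return to its rest position; leave the blue carton and the dark flange where they are.

Things in the scene. Friction and masses are not known exactly. Their poses are not given: they have to be found in the camera images.
- instrument: fixed blue instrument box, 220 (its x) x 340 (its y) x 90 high, origin under its centre, turned by its yaw. On its top, at its own (0, -75), a dark toothed turntable (diameter 160 over the teeth, top at 104) carries the arbor; at its own y = +95 the sprung gauge lies along its x (white spring housing from x = 22 to 108, top 126 above the table; scale plate at y = 118 to 144). (Sizes in mm.)
- arbor_seat (a point): centre of the steel shoulder (diameter 60) on which the stack sits, at the foot of the arbor, 110 above the table; the turntable's top is 6 lower. z up. The arbor is an upright fixed steel shaft of diameter 26 (radial clearance in the 29 bores 1.5), 72 tall from this point, its top 5 mm tapered to diameter 16. (Sizes in mm.)
- arbor_tip (a point): centre of the arbor's top end, 72 above arbor_seat. Hidden under the cap at the start. (Sizes in mm.)
- cap: red plastic transit cap, an upside-down cup: outside diameter 44, bore 30, height 82, closed top 6 thick; 70 g. At the start it stands over the arbor on the shoulder; it must rise 73 to clear it. Origin: centre of its open lower rim, z up towards the closed top. (Sizes in mm.)
- tray: fixed grey open tray, 120 x 120, walls 5 thick and 22 high, floor 5 above the table. Origin: centre of its underside; x and y along its sides. (Sizes in mm.)
- spacer: brass spacer ring: outside diameter 54, bore 29, height 20. Loose, lies flat on the table, 160 g (varies). Origin: centre of its underside, z up along the bore. Goes onto the arbor first. (Sizes in mm.)
- bearing1: steel bearing, a flat ring with a blue band on its upper face: outside diameter 54, bore 29, height 14 (two or three of the three are present; all alike). Loose, lies flat on the table, 130 g (varies). Origin: centre of its underside, z up along the bore. (Sizes in mm.)
- bearing2: steel bearing, a flat ring with a blue band on its upper face: outside diameter 54, bore 29, height 14 (two or three of the three are present; all alike). Loose, lies flat on the table, 130 g (varies). Origin: centre of its underside, z up along the bore. (Sizes in mm.)
- bearing3: steel bearing, a flat ring with a blue band on its upper face: outside diameter 54, bore 29, height 14 (two or three of the three are present; all alike). Loose, lies flat on the table, 130 g (varies). Origin: centre of its underside, z up along the bore. (Sizes in mm.)
- disc: green disc with a white band on its upper face: outside diameter 60, bore 29, height 14. Loose, lies flat on the table, 140 g (varies). Origin: centre of its underside, z up along the bore. Goes on last. (Sizes in mm.)
- gauge (a joint): travel of the gauge's slide, 0 at rest to 0.075 m; it grows as the yellow tab is drawn towards the instrument's own -x (its front, the robot side), against a spring: 2.2 N at the start plus 110 N per m (about 8 N at 0.05), and it springs back to 0 when released. (Sizes in mm.)
- gauge_grip (a point): centre of the top face of the yellow tab on the slide: an upright plate 12 thick (along the instrument's x), 34 wide, its top 162 above the table and its foot 102. It moves with the slide. Pinch it from above across its 12 mm thickness; there is free space round its upper 30 mm. (Sizes in mm.)
- gauge_pointer (a point): end of the slide's black pointer over the scale; moves with the slide. x along the instrument's x. (Sizes in mm.)
- gauge_mark (a point): centre of the red cursor on the scale, the mark to which the pointer must be drawn (it is set 30 to 60 mm from the rest position, different each time, and stays put). At the mark the pointer and this point have the same x in the instrument's frame; x along the instrument's x. (Sizes in mm.)
- carton: closed blue carton 90 x 130 x 55; leave alone. Origin: centre of its underside. (Sizes in mm.)
- flange: dark steel flange, diameter 90, 38 high with a bright hub, 600 g; leave alone. Origin: centre of its underside. (Sizes in mm.)
Things that resemble listed ones, but are neither listed nor needed, are in the scene too. Leave any orange or purple look-alike of the bearing3 alone. Of the things that look like the spacer, the smaller one is meant.

How it is judged:
By the outcome, as a careful person would: the job done as asked, in the order asked, and still so for the second after the job is handed in, with the robot touching nothing.
Of bearing1, bearing2, bearing3 only 2 to 3 are there at a start; the rules pass over those that are not, and their reading is None.
At some moment in a run one of spacer, disc, bearing1, bearing2, bearing3 may be knocked a few centimetres aside while the robot is not near it.
It also fails if it takes over 208 s, if anything falls off the work surface, if the arm or the gripper's body presses on something with over 40 N, if the wrist force passes 120 N, or if a joint passes its speed limit or range.

ROBOT

A 6-joint arm with a two-finger parallel gripper is mounted at the origin on the work surface. World frame = base frame: x ahead of the robot, y to its left, z up, the work surface at z = 0. Lengths are in m, angles in rad, forces in N, time in s.
With the tool pointing down it reaches from about 0.35 to 0.875 m from the base axis. Payload 4.2 kg.
Tool frame: the origin (TCP) lies between the finger pads; the fingertips stand 8 mm ahead of it and the grasp point (between the pads) lies 11 mm behind it (env.tip_reach is the distance from the TCP to the fingertips, in m); z points along the fingers, y is the line along which they close (so a half turn about z gives the same grasp; the last joint's range is limited). The gripper opens to 87 mm and grips with 3 to 60 N. Pads are 19 mm wide; open, the fingers measure 117 mm over their backs; the gripper's body (75 mm by 190 mm) begins 51 mm behind the grasp point.
Start: joints at [-0.865, 0.385, 0.008, 0, -1.194, -0.259], TCP at [0.27, -0.564, 0.231] pointing down, gripper open.
Joint ranges: [-3.14, 3.14], [-1.21, 2.06], [-1.07, 1.41], [-3.16, 2.05], [-2.99, -0.16], [-3.1, 3.1]. Speed limits (rad/s): [2.79, 2.79, 3.14, 3.14, 3.14, 3.14].

INTERFACE

Orientations are given as [roll, pitch, yaw] about the fixed x, y, z axes, in that order (R = Rz(yaw) Ry(pitch) Rx(roll)).
In Python, from cell import env gives the robot as it stands. The module is installed in compiled form; this text tells all that it offers.
- The arm moves only by the tool move_arm, never from a script. Its argument "rows" is a list of rows, each a list of 2 entries, a list of its own where there are three numbers: the shift along the tool's x, y, z in cm, then the turn, a rotation vector about the tool's x, y, z in degrees. In form: [[[tx, ty, tz], [rx, ry, rz]], ...]. A call has 1 to 10 rows; each row is the pose to reach, as a shift and turn from the pose commanded when the call began, along the tool's axes at that moment; what a row does not reach only later rows make up. A row lasts 1/12 s, in which the tool goes at most 41.7 mm and 7.16 degrees, less where a joint would pass 70% of its speed; a pose out of reach is approached as far as the arm can. A call with a gripper value outside its range is refused whole. "gripper" is the closure, from -1 (fully open) to 1 (shut), set as the call begins (left out, the last holds). The fingers move at their own pace and stop on an object; "squeeze" is the grip in N (left out, the last holds). Time passes only in rows, so rows that repeat a pose let the fingers close. It gives the time, the measured TCP pose, the force, the opening and the grip force at its end, in the units of the state.
- env.observe(): the state, without advancing time (a new reading comes with each control period).
- env.snapshot(name): name is "scene" or "top"; returns the picture (384x512x3 uint8, blue, green, red); there is no depth.
- env.camera_params(name): a dict with "intrinsics" (3x3 intrinsics, pixels), "R" (3x3) and "t" (3): a world point X has camera coordinates R X + t. Camera axes: x right, y down, z forward; pixel columns grow to the right and rows downward; lengths in m; the calibration is good to about 2 mm. A picture is of the moment at which its call begins. camera_params takes no time and is no camera call.
- env.hand_in(): hands the job in; it is judged then, once.
The state is a dict: "clock": time; "qpos": joint angles; "joint_vel": joint speeds; "tau": joint torques, N m; "ee_pos": TCP position; "tcp_rot": TCP orientation; "contact_force": force on the tool from outside, world axes, zero at the start; "wrist_torque": the same for the moment, N m; "grip_width": finger opening in m; "finger_force": force on a finger pad.
Only numpy, scipy, OpenCV 4.12 (cv2) and the standard library are available. Lean on these libraries where they do the work, as an engineer would, in place of code of your own. Each camera call takes 0.05 s, during which the arm holds its last target. There are 200 camera calls.

## Working session

There is one attempt and no reset: what is moved stays moved. The work goes in short steps, Python scripts to look and compute and a tool call to move; the robot and the scene stay as the last step left them, time stands still between calls to the robot, and variables do not carry over. Pictures are saved under pics/ and viewed, at most 14 in all, crops included, and the job is handed in when it is done.

Besides the shell and the picture viewer there is one more tool, called as a command line: name --argument value ..., lists and objects as JSON in quotes. move_arm: Moves the arm, as the interface text tells. Its arguments: {"type":"object","properties":{"rows":{"type":"array"},"gripper":{"type":"number"},"squeeze":{"type":"number"}},"required":["rows"]}

```bash
mkdir -p pics
python3 - <<'E'
from cell import env
import cv2,numpy as np
s=env.observe(); print({k:np.round(v,3) for k,v in s.items()})
for n in("scene","top"):
    p=env.camera_params(n);print(n,np.round(p["intrinsics"],1).tolist(),np.round(p["R"],4).tolist(),np.round(p["t"],4).tolist())
    im=env.snapshot(n);cv2.imwrite(f"pics/{n}0.png",im)
a=cv2.imread("pics/scene0.png");b=cv2.imread("pics/top0.png")
cv2.imwrite("pics/a.png",cv2.resize(a,(800,600),interpolation=cv2.INTER_CUBIC));cv2.imwrite("pics/b.png",cv2.resize(b,(800,600),interpolation=cv2.INTER_CUBIC))
E
```

```text
{'clock': np.float64(0.0), 'qpos': array([-8.650e-01,  3.860e-01,  7.000e-03, -1.000e-03, -1.194e+00,
       -2.590e-01]), 'joint_vel': array([ 0.002,  0.001,  0.   ,  0.001, -0.002, -0.   ]), 'tau': array([ 1.0000e-03, -3.9067e+01,  1.8741e+01,  4.2200e+00,  1.1000e-02,
       -0.0000e+00]), 'ee_pos': array([ 0.27 , -0.563,  0.229]), 'tcp_rot': array([ 3.139, -0.   , -2.695]), 'contact_force': array([ 1.07 , -0.746,  0.277]), 'wrist_torque': array([ 0.003,  0.004, -0.034]), 'finger_force': np.float64(0.0), 'grip_width': np.float64(0.087)}
scene [[406.2, 0.0, 253.1], [0.0, 406.2, 187.8], [0.0, 0.0, 1.0]] [[0.829, 0.5591, -0.0099], [0.3745, -0.5682, -0.7328], [-0.4153, 0.6038, -0.6804]] [-0.4377, -0.1103, 1.5731]
top [[351.3, 0.0, 257.4], [0.0, 351.3, 193.9], [0.0, 0.0, 1.0]] [[0.0048, -0.9998, 0.019], [-0.9964, -0.0064, -0.0847], [0.0848, -0.0185, -0.9962]] [-0.0135, 0.5397, 1.2907]
```

View pics/a.png

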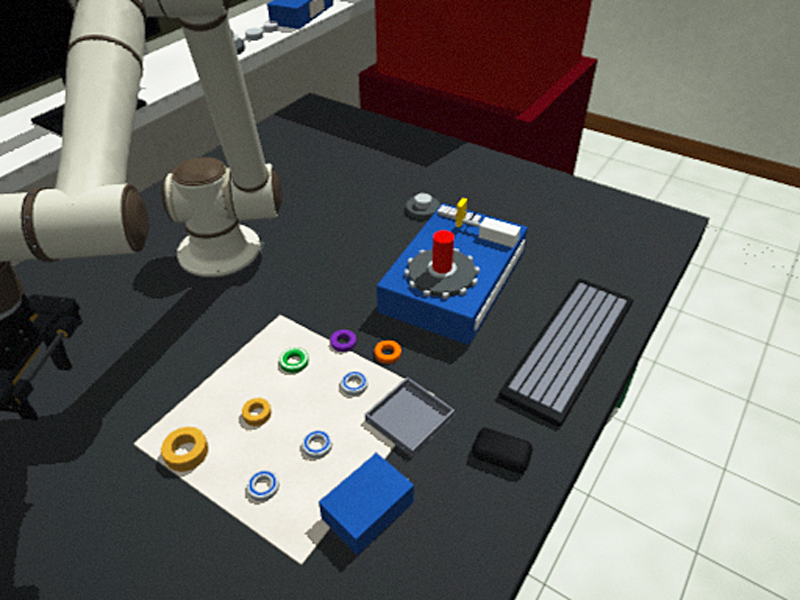

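View pics/b.png

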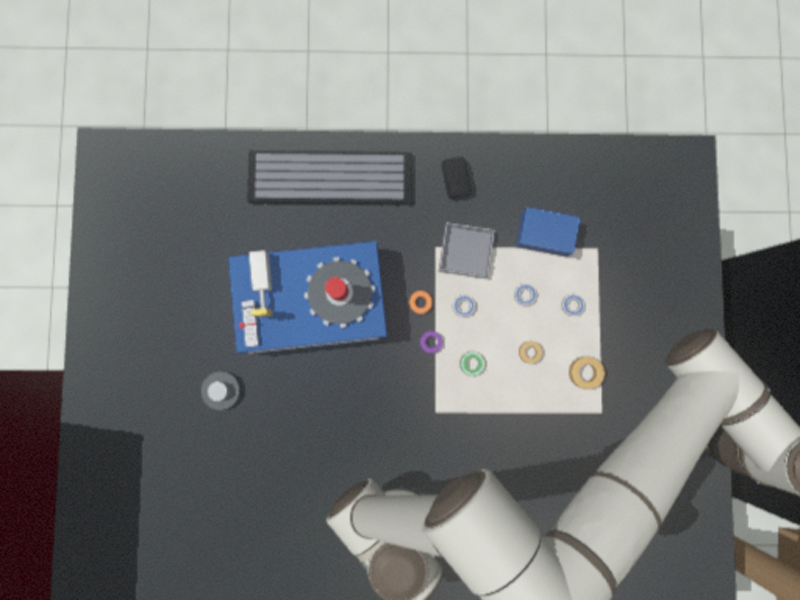

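The pictures show the cap on the instrument (336,290 in the top view) and three bearings (465,306), (526,295), (573,305). The spacer is at (531,352), the large brass look-alike at (587,373), the disc at (473,364), the tray at (468,250), and the yellow tab at (262,312).

```bash
cat > v.py <<'E'
import cv2,numpy as np
from cell import env
HSV={'red':[((0,150,60),(6,255,255)),((174,150,60),(180,255,255))],'brass':[((14,120,70),(26,255,255))],
 'green':[((45,90,60),(80,255,255))],'blue':[((98,60,60),(122,255,255))],'yellow':[((22,150,80),(33,255,255))]}
P={n:env.camera_params(n) for n in('scene','top')}
def mask(im,c,close=0):
    h=cv2.cvtColor(im,cv2.COLOR_BGR2HSV);m=sum(cv2.inRange(h,np.array(a),np.array(b)) for a,b in HSV[c])
    return cv2.morphologyEx(m,cv2.MORPH_CLOSE,np.ones((close,close))) if close else m
def blobs(im,c,amin,amax,close=0):
    out=[]
    for k in cv2.findContours(mask(im,c,close),cv2.RETR_EXTERNAL,cv2.CHAIN_APPROX_NONE)[0]:
        f=cv2.drawContours(np.zeros(im.shape[:2],np.uint8),[k],-1,1,-1);a=int(f.sum())
        if amin<=a<=amax:
            m=cv2.moments(f,True);out.append((m['m10']/m['m00'],m['m01']/m['m00'],a,k))
    return out
def ray(n,u,v):
    p=P[n];d=p['R'].T@np.linalg.inv(p['intrinsics'])@np.array([u,v,1]);return -p['R'].T@p['t'],d/np.linalg.norm(d)
def plane(n,u,v,z):
    c,d=ray(n,u,v);return c+d*(z-c[2])/d[2]
def tri(a,b):
    (c1,d1),(c2,d2)=ray('scene',*a),ray('top',*b)
    s=np.linalg.lstsq(np.stack([d1,-d2],1),c2-c1,rcond=None)[0]
    p,q=c1+s[0]*d1,c2+s[1]*d2;return (p+q)/2,np.linalg.norm(p-q)
def px(n,X):
    p=P[n];q=p['intrinsics']@(p['R']@np.array(X)+p['t']);return q[:2]/q[2]
def pairs(S,T,c,amin,amax,close=0):
    A,B=blobs(S,c,amin,amax,close),blobs(T,c,amin,amax,close)
    for a in A:
        for b in B:
            X,g=tri(a[:2],b[:2])
            if g<.008 and -.02<X[2]<.2: print(c,np.round(X*1000,1),'gap',round(g*1000,1),'px',np.round(a[:3]),np.round(b[:3]))
E
python3 - <<'E'
from v import *
S=cv2.imread('pics/scene0.png');T=cv2.imread('pics/top0.png')
pairs(S,T,'red',100,1500);pairs(S,T,'red',3,40);pairs(S,T,'brass',100,1500,3);pairs(S,T,'green',100,900,3);pairs(S,T,'blue',60,420,3);pairs(S,T,'yellow',10,300)
for n,im in(('scene',S),('top',T)):
  for b in blobs(im,'blue',1000,9e4,5):
    k=cv2.approxPolyDP(cv2.convexHull(b[3]),3,True)[:,0];print(n,np.round(b[:3]),k.tolist())
def crop(im,x,y,w,h,f): return cv2.resize(im[y:y+h,x:x+w],None,fx=f,fy=f,interpolation=cv2.INTER_CUBIC)
a=crop(T,145,150,100,80,6);b=crop(S,240,115,100,100,6)[:480]
cv2.imwrite('pics/c1.png',a);cv2.imwrite('pics/c2.png',crop(S,255,115,100,75,8))
E
```

```text
red [559.2 134.  152. ] gap 3.8 px [283. 161. 320.] [215. 184. 108.]
scene [ 234.  321. 2240.] [[241, 290], [264, 309], [265, 320], [228, 354], [206, 332], [204, 320]]
scene [ 289.  175. 5361.] [[296, 125], [337, 145], [335, 162], [301, 219], [236, 194], [241, 181], [280, 132]]
top [ 198.  190. 5789.] [[241, 155], [246, 216], [151, 225], [146, 164]]
```

View pics/c1.png

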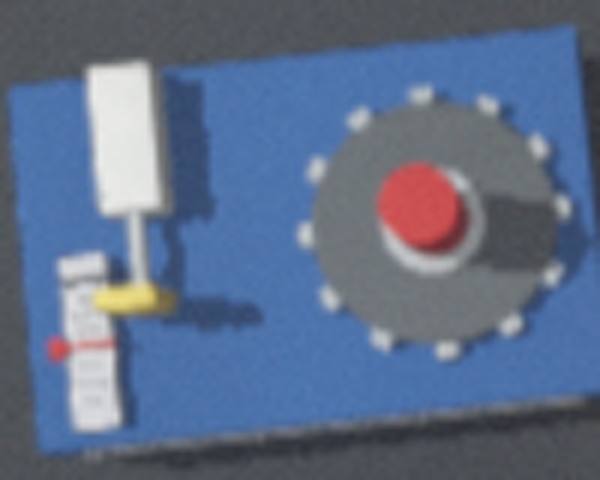

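View pics/c2.png

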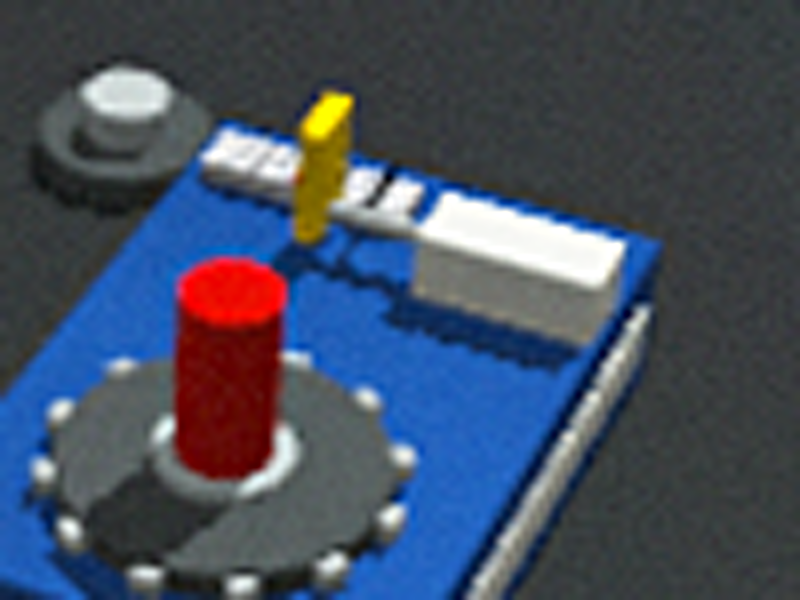

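The crops show the pointer near (159,195) and the red cursor near (159,207) in the top view, so the travel is about 40 mm. The top view is less saturated, so I'm loosening the masks.

Run:
```python
from v import *
S=cv2.imread('pics/scene0.png');T=cv2.imread('pics/top0.png')
for n,im,pts in(('T',T,[(296,196),(303,233),(340,225),(332,226),(168,200),(215,184)]),('S',S,[(189,226),(164,258),(203,277),(168,304),(296,130),(118,280)])):
  h=cv2.cvtColor(im,cv2.COLOR_BGR2HSV)
  for x,y in pts:
    q=h[y-9:y+10,x-9:x+10].reshape(-1,3);q=q[np.argsort(-q[:,1].astype(int))][:70:8];print(n,(x,y),q.tolist())
```

```text
T (296, 196) [[109, 79, 185], [110, 73, 189], [109, 69, 188], [109, 66, 190], [108, 59, 191], [110, 48, 191], [111, 40, 192], [110, 34, 190], [110, 31, 189]]
T (303, 233) [[66, 89, 178], [65, 84, 174], [65, 80, 181], [65, 77, 181], [66, 76, 182], [64, 69, 167], [64, 65, 166], [67, 59, 189], [66, 53, 189]]
T (340, 225) [[19, 96, 208], [19, 95, 204], [19, 94, 204], [19, 94, 204], [20, 93, 208], [19, 92, 199], [19, 91, 197], [19, 90, 206], [20, 90, 204]]
T (332, 226) [[19, 96, 208], [19, 95, 206], [19, 93, 206], [19, 92, 207], [19, 91, 201], [19, 90, 205], [19, 87, 202], [19, 77, 192], [19, 71, 179]]
T (168, 200) [[108, 146, 168], [108, 142, 167], [108, 140, 167], [109, 140, 153], [108, 140, 166], [108, 139, 169], [108, 139, 167], [108, 138, 166], [108, 138, 168]]
T (215, 184) [[179, 159, 200], [0, 157, 200], [179, 156, 201], [179, 155, 194], [0, 155, 202], [0, 154, 202], [0, 153, 203], [0, 153, 203], [0, 153, 203]]
S (189, 226) [[67, 255, 55], [68, 255, 178], [70, 255, 180], [70, 255, 186], [69, 255, 91], [68, 255, 129], [68, 244, 71], [68, 235, 76], [67, 224, 181]]
S (164, 258) [[17, 255, 69], [21, 229, 219], [20, 219, 84], [17, 216, 79], [21, 212, 237], [21, 209, 77], [20, 207, 100], [21, 207, 229], [19, 205, 127]]
S (203, 277) [[108, 255, 205], [109, 221, 213], [108, 201, 214], [109, 185, 212], [109, 163, 210], [111, 128, 213], [109, 97, 213], [107, 84, 224], [24, 52, 133]]
S (168, 304) [[110, 255, 194], [108, 254, 204], [109, 239, 205], [109, 205, 209], [109, 173, 204], [110, 149, 209], [111, 105, 199], [108, 85, 212], [112, 74, 197]]
S (296, 130) [[25, 255, 134], [24, 255, 138], [24, 255, 118], [30, 255, 255], [25, 255, 182], [30, 255, 255], [24, 255, 127], [25, 255, 127], [108, 244, 165]]
S (118, 280) [[20, 235, 77], [19, 222, 93], [18, 217, 87], [19, 213, 92], [21, 211, 227], [22, 209, 235], [21, 207, 230], [20, 205, 92], [19, 204, 141]]
```

```bash
python3 - <<'E'
s=open('v.py').read()
i=s.index('HSV=');j=s.index('P={n')
s=s[:i]+'''RNG={'red':[(0,6),(174,180)],'brass':[(14,26)],'green':[(45,85)],'blue':[(98,122)],'yellow':[(21,33)]}
SMIN={'scene':dict(red=140,brass=110,green=90,blue=65,yellow=150),'top':dict(red=80,brass=48,green=32,blue=28,yellow=60)}
'''+s[j:]
s=s.replace("def mask(im,c,close=0):","def mask(im,c,close=0,n='top'):").replace("sum(cv2.inRange(h,np.array(a),np.array(b)) for a,b in HSV[c])","sum(cv2.inRange(h,np.array((a,SMIN[n][c],45)),np.array((b,255,255))) for a,b in RNG[c])")
s=s.replace("def blobs(im,c,amin,amax,close=0):","def blobs(im,c,amin,amax,close=0,n='top'):").replace("mask(im,c,close)","mask(im,c,close,n)").replace("A,B=blobs(S,c,amin,amax,close)","A,B=blobs(S,c,amin,amax,close,'scene')")
open('v.py','w').write(s)
E
cat > m.py <<'E'
from v import *
import sys
if len(sys.argv)>1:
    S=env.snapshot('scene');T=env.snapshot('top');cv2.imwrite(f'pics/scene{sys.argv[1]}.png',S);cv2.imwrite(f'pics/top{sys.argv[1]}.png',T)
else: S=cv2.imread('pics/scene0.png');T=cv2.imread('pics/top0.png')
pairs(S,T,'red',100,1500);pairs(S,T,'red',3,40);pairs(S,T,'brass',80,1500,3);pairs(S,T,'green',80,900,3);pairs(S,T,'blue',60,420,3);pairs(S,T,'yellow',10,300)
E
python3 m.py
python3 - <<'E'
from v import *
S=cv2.imread('pics/scene0.png');T=cv2.imread('pics/top0.png')
for q in [[241, 155], [246, 216], [151, 225], [146, 164]]: print(np.round(plane('top',*q,.09)*1e3))
for q in [[337,145],[280,132],[301,219]]: print('s',np.round(plane('scene',*q,.09)*1e3))
for c in [(158.5,207.5),(159,195.5)]: print(np.round(plane('top',*c,.11)*1e3,1))
g=cv2.cvtColor(T,cv2.COLOR_BGR2HSV)[140:182,278:322];print(g[::6,::4,2]);print(g[::6,::4,1])
E
```

```text
red [559.1 134.1 151.8] gap 3.6 px [283. 161. 321.] [215. 184. 164.]
red [-1.395e+02  8.132e+02 -7.000e-01] gap 1.5 px [234.  68.   3.] [ 28. 381.  11.]
red [-68.1 816.8  60.2] gap 4.6 px [246.  60.   3.] [ 17. 368.   7.]
red [-46.9 789.6  76.8] gap 1.5 px [246.  60.   3.] [ 22. 363.   3.]
red [-23.  755.3  96.6] gap 2.2 px [246.  60.   3.] [ 29. 358.   3.]
red [-33.4 772.1  87.3] gap 0.3 px [246.  60.   3.] [ 25. 360.   7.]
brass [ 377.5 -452.6   16.3] gap 1.4 px [118. 287. 660.] [375. 238. 389.]
brass [ 425.6 -319.    11.1] gap 0.2 px [164. 263. 263.] [339. 225. 172.]
green [ 396.7 -178.8    3.3] gap 0.1 px [188. 231. 205.] [302. 232. 176.]
blue [ 540.  -424.5   15. ] gap 0.2 px [168. 309. 215.] [367. 195. 126.]
blue [ 564.3 -308.5   14. ] gap 0.1 px [202. 282. 184.] [336. 188. 128.]
blue [ 536.2 -158.9   14.4] gap 0.2 px [226. 243. 140.] [297. 195. 127.]
yellow [508.5 299.4 136. ] gap 1.5 px [295. 135.  90.] [167. 200.  53.]
[674.  50.  90.]
[456.  31.  90.]
[422. 363.  90.]
[638. 387.  90.]
s [638. 385.  90.]
s [422. 341.  90.]
s [707.  -8.  90.]
[483.  333.3 110. ]
[524.7 332.7 110. ]
[[ 89  86  89  88  86  83  90  87  86  86  87]
 [ 88  85 108 147 134 119 123 116 140 110  89]
 [ 89  93 103 152 150 151 151 152 151 124  74]
 [123 175 117 154 154 153 151 152 153 153 159]
 [142 156 148 151 153 152 154 153 156 141 213]
 [140 134 151 153 155 155 154 155 154 154 215]
 [139 214 213 204 187 164 144 141 145 170 218]]
[[20 18 17 12 12  9 17 18 12 21 12]
 [12 15 17 14 15 15 17 20 16 14 14]
 [11 16 12 13 14 17 15 13 12 16  3]
 [ 6  9 11 17 17 17 14 15 15 12 10]
 [ 9  5 16 12 15 12 13 12 16  5 10]
 [ 7 15 15 12 12 13 13 13 12 12  9]
 [ 9 12 11 10 10  9  5 11 11 14 11]]
```

Run:
```python
from v import *
S=cv2.imread('pics/scene0.png');T=cv2.imread('pics/top0.png')
X,g=tri((261.3,265.1),(299.7,160.2));print('tray tri',X,g,plane('top',299.7,160.2,.022))
def ell(im,m,amin):
  for k in cv2.findContours(m,cv2.RETR_EXTERNAL,cv2.CHAIN_APPROX_NONE)[0]:
    if cv2.contourArea(k)>amin: yield cv2.fitEllipse(cv2.convexHull(k)),cv2.contourArea(k)
h=cv2.cvtColor(S,cv2.COLOR_BGR2HSV);m=mask(S,'red',0,'scene')&cv2.inRange(h[...,2],190,255);m[:100]=0
a=[e for e in ell(S,m,40)];print(a)
h=cv2.cvtColor(T,cv2.COLOR_BGR2HSV);m=mask(T,'red')&cv2.inRange(h[...,2],185,255);m[:,:100]=0
b=[e for e in ell(T,m,40)];print(b)
print('captop',tri(a[0][0][0],b[0][0][0]),plane('top',*b[0][0][0],.192),plane('scene',*a[0][0][0],.192))
a=blobs(S,'green',80,900,5,'scene');b=blobs(T,'green',80,900,5)
for q in a:
  for r in b: print('green',tri(cv2.fitEllipse(q[3])[0],cv2.fitEllipse(r[3])[0]),q[:3],r[:3])
```

```text
tray tri [ 0.67057141 -0.1700826   0.01726043] 0.001884373604353653 [ 0.66894453 -0.16998235  0.022     ]
[(((283.6390686035156, 151.08489990234375), (7.276566028594971, 13.358537673950195), 91.52043151855469), 64.0)]
[(((214.03610229492188, 183.6153564453125), (11.702115058898926, 12.357316017150879), 75.5718994140625), 103.0)]
captop (array([0.55794668, 0.13391545, 0.19019778]), np.float64(0.0011412781424829574)) [0.55820838 0.13406483 0.192     ] [0.55867748 0.13144362 0.192     ]
green (array([ 0.39716803, -0.17889218,  0.00416375]), np.float64(0.0009590010682215003)) (187.9383886255924, 230.6777251184834, 211) (301.8833333333333, 232.46666666666667, 180)
```

move_arm --rows '[[[0, 0, -8], [0, 0, 25.6]], [[0, 0, -8], [0, 0, 25.6]], [[0, 0, -8], [0, 0, 25.6]], [[0, 0, -8], [0, 0, 25.6]], [[0, 0, -8], [0, 0, 25.6]], [[0, 0, -8], [0, 0, 25.6]], [[0, 0, -8], [0, 0, 25.6]]]' --gripper -1 --squeeze 35

```text
clock: 0.68
ee_pos: [0.2699, -0.5634, 0.3096]
tcp_rot: [3.14, -0.001, -3.14]
contact_force: [-0.6, 0.1, -0.3]
grip_width: 0.0868
finger_force: 0.0
```

move_arm --rows '[[[-1.44, 3.49, 0], [0, 0, 0]], [[-2.88, 6.98, 0], [0, 0, 0]], [[-4.32, 10.46, 0], [0, 0, 0]], [[-5.76, 13.95, 0], [0, 0, 0]], [[-7.2, 17.44, 0], [0, 0, 0]], [[-8.64, 20.93, 0], [0, 0, 0]], [[-10.08, 24.41, 0], [0, 0, 0]], [[-11.52, 27.9, 0], [0, 0, 0]], [[-12.96, 31.39, 0], [0, 0, 0]], [[-14.4, 34.88, 0], [0, 0, 0]]]'

```text
clock: 1.52
ee_pos: [0.4141, -0.2131, 0.3103]
tcp_rot: [-3.142, -0.0, -3.14]
contact_force: [0.3, 0.2, 0.3]
grip_width: 0.087
finger_force: 0.0
```

move_arm --rows '[[[-1.44, 3.49, 0], [0, 0, 0]], [[-2.88, 6.98, 0], [0, 0, 0]], [[-4.32, 10.46, 0], [0, 0, 0]], [[-5.76, 13.95, 0], [0, 0, 0]], [[-7.2, 17.44, 0], [0, 0, 0]], [[-8.64, 20.93, 0], [0, 0, 0]], [[-10.08, 24.41, 0], [0, 0, 0]], [[-11.52, 27.9, 0], [0, 0, 0]], [[-12.96, 31.39, 0], [0, 0, 0]], [[-14.4, 34.88, 0], [0, 0, 0]]]'

```text
clock: 2.35
ee_pos: [0.5583, 0.1358, 0.3101]
tcp_rot: [-3.141, -0.001, -3.14]
contact_force: [1.0, -0.8, 0.0]
grip_width: 0.087
finger_force: 0.0
```

move_arm --rows '[[[0, 0, 0], [0, 0, 0]], [[0, 0, 0], [0, 0, 0]]]'

```text
clock: 2.52
ee_pos: [0.5582, 0.1356, 0.3089]
tcp_rot: [-3.14, -0.003, -3.138]
contact_force: [0.2, -1.0, -0.3]
grip_width: 0.0872
finger_force: 0.0
```

move_arm --rows '[[[0, -0.2, 3.5], [0, 0, 0]], [[0, -0.2, 7], [0, 0, 0]], [[0, -0.2, 10.5], [0, 0, 0]], [[0, -0.2, 13], [0, 0, 0]], [[0, -0.2, 15], [0, 0, 0]], [[0, -0.2, 15.5], [0, 0, 0]], [[0, -0.2, 15.5], [0, 0, 0]]]'

```text
clock: 3.1
ee_pos: [0.557, 0.1305, 0.1543]
tcp_rot: [-3.14, -0.003, 3.141]
contact_force: [0.5, -0.0, -0.2]
grip_width: 0.0868
finger_force: 0.0
```

move_arm --rows '[[[0, 0, 0], [0, 0, 0]], [[0, 0, 0], [0, 0, 0]], [[0, 0, 0], [0, 0, 0]], [[0, 0, 0], [0, 0, 0]], [[0, 0, 0], [0, 0, 0]], [[0, 0, 0], [0, 0, 0]]]' --gripper 1 --squeeze 25

```text
clock: 3.6
ee_pos: [0.5582, 0.1321, 0.1561]
tcp_rot: [3.141, 0.001, -3.141]
contact_force: [0.2, 0.6, 0.9]
grip_width: 0.0547
finger_force: 0.0
```

move_arm --rows '[[[0, 0, 0], [0, 0, 0]], [[0, 0, 0], [0, 0, 0]], [[0, 0, 0], [0, 0, 0]], [[0, 0, 0], [0, 0, 0]], [[0, 0, 0], [0, 0, 0]], [[0, 0, 0], [0, 0, 0]]]'

```text
clock: 4.1
ee_pos: [0.5583, 0.1325, 0.1557]
tcp_rot: [3.141, 0.001, -3.141]
contact_force: [-0.7, 3.3, 1.0]
grip_width: 0.0432
finger_force: 25.0
```

move_arm --rows '[[[0, 0, -1], [0, 0, 0]], [[0, 0, -3], [0, 0, 0]], [[0, 0, -5], [0, 0, 0]], [[0, 0, -7], [0, 0, 0]], [[0, 0, -9], [0, 0, 0]], [[0, 0, -11], [0, 0, 0]], [[0, 0, -12], [0, 0, 0]], [[0, 0, -12], [0, 0, 0]]]'

```text
clock: 4.77
ee_pos: [0.5589, 0.1318, 0.2781]
tcp_rot: [3.14, 0.004, 3.141]
contact_force: [-0.5, 0.8, -0.2]
grip_width: 0.0434
finger_force: 25.0
```

```bash
python3 m.py 1 | grep -v "red \[-"; python3 -c "
from v import *
S=cv2.imread('pics/scene1.png')[100:250,200:400]
cv2.imwrite('pics/d1.png',cv2.resize(S,(800,600),interpolation=cv2.INTER_CUBIC))"
```

```text
red [ 17.  844.4 -13. ] gap 7.8 px [262.  76.   5.] [ 23. 334.   3.]
red [ 32.6 806.2   7. ] gap 7.8 px [262.  76.   5.] [ 32. 333.  32.]
red [  2.6 814.9  19.2] gap 7.5 px [256.  72.  11.] [ 25. 341.   9.]
red [ -4.5 856.2  14.1] gap 0.1 px [260.  69.   3.] [ 15. 344.   8.]
red [ 48.5 771.1  64. ] gap 4.6 px [260.  69.   3.] [ 32. 333.  32.]
red [ -3.7 888.7  32.5] gap 6.1 px [263.  63.   3.] [  2. 345.   5.]
red [ 15. 848.  53.] gap 6.6 px [263.  63.   3.] [ 11. 342.   4.]
red [ 29.8 829.3  64.9] gap 1.9 px [263.  63.   3.] [ 14. 339.   3.]
red [ 53.5 787.1  87.8] gap 7.6 px [263.  63.   3.] [ 23. 334.   3.]
red [ 68.9 766.6 100.5] gap 3.8 px [263.  63.   3.] [ 27. 330.   3.]
red [ 62.1 782.8  92.6] gap 2.3 px [263.  63.   3.] [ 23. 331.   8.]
brass [ 377.4 -452.6   16.3] gap 1.5 px [118. 287. 660.] [375. 238. 391.]
brass [ 425.4 -319.    10.9] gap 0.4 px [164. 263. 263.] [339. 225. 172.]
green [ 396.9 -179.     3.9] gap 1.0 px [188. 231. 212.] [302. 232. 188.]
blue [ 539.9 -424.4   14.8] gap 0.2 px [168. 309. 215.] [367. 195. 127.]
blue [ 564.4 -308.5   14.2] gap 0.1 px [202. 282. 185.] [336. 188. 132.]
blue [ 536.  -158.5   13.6] gap 0.2 px [226. 243. 144.] [297. 195. 122.]
yellow [510.1 286.4 143.2] gap 7.9 px [295. 135.  91.] [171. 200.  14.]
```

View pics/d1.png

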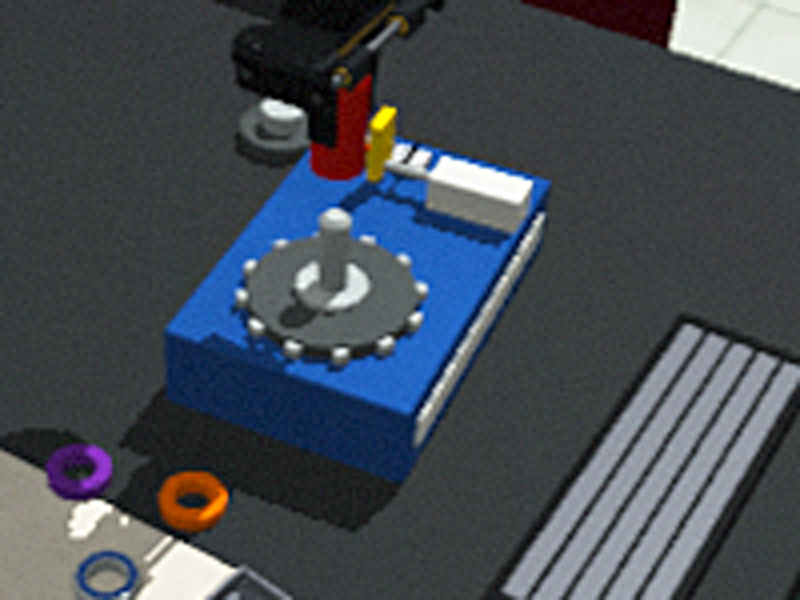

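The cap is lifted clear and the arbor stands bare, with its tip at scene px (284,155). Next I'm carrying the cap to the tray.

move_arm --rows '[[[-1.2, -3.4, 0], [0, 0, 0]], [[-2.5, -6.8, 0], [0, 0, 0]], [[-3.7, -10.1, 0], [0, 0, 0]], [[-5, -13.5, 0], [0, 0, 0]], [[-6.2, -16.9, 0], [0, 0, 0]], [[-7.5, -20.3, 0], [0, 0, 0]], [[-8.7, -23.7, 0], [0, 0, 0]], [[-10, -27.1, 0], [0, 0, 0]], [[-11.1, -30.2, 0], [0, 0, 0]], [[-11.1, -30.2, 0], [0, 0, 0]]]'

```text
clock: 5.7
ee_pos: [0.6691, -0.1754, 0.2714]
tcp_rot: [-3.141, -0.006, 3.136]
contact_force: [0.4, -0.1, -0.1]
grip_width: 0.0433
finger_force: 25.0
```

move_arm --rows '[[[0, 0, 3], [0, 0, 0]], [[0, 0, 6], [0, 0, 0]], [[0, 0, 9], [0, 0, 0]], [[0, 0, 12], [0, 0, 0]], [[0, 0, 15], [0, 0, 0]], [[0, 0, 18], [0, 0, 0]], [[0, 0, 20], [0, 0, 0]], [[0, 0, 21], [0, 0, 0]], [[0, 0, 21.5], [0, 0, 0]], [[0, 0, 21.5], [0, 0, 0]]]'

```text
clock: 6.53
ee_pos: [0.6683, -0.1699, 0.059]
tcp_rot: [-3.142, -0.003, -3.141]
contact_force: [-0.6, -0.0, -0.2]
grip_width: 0.043
finger_force: 25.0
```

Run:
```python
from v import *
print(env.observe()['ee_pos'])
S=env.snapshot('scene');T=env.snapshot('top');cv2.imwrite('pics/scene2.png',S);cv2.imwrite('pics/top2.png',T)
a=cv2.resize(S[210:310,200:320],(480,400),interpolation=cv2.INTER_CUBIC);b=cv2.resize(T[130:230,185:265],(320,400),interpolation=cv2.INTER_CUBIC)
cv2.imwrite('pics/e2.png',np.hstack([a,b]))
```

```text
[ 0.6682563  -0.16986821  0.05899254]
```

View pics/e2.png

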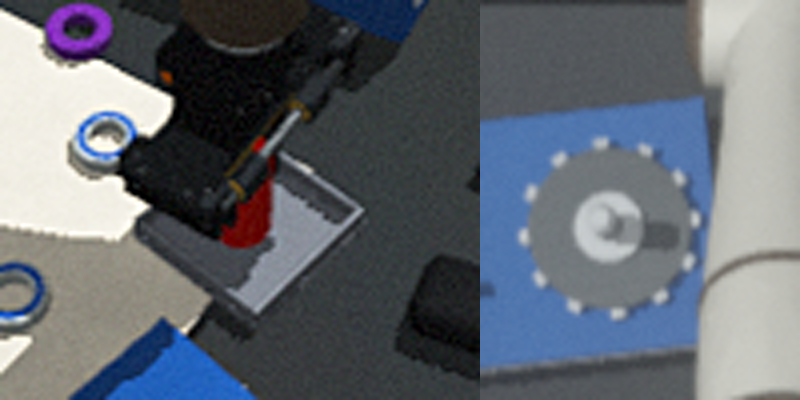

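The cap sits inside the tray, and the bare arbor tip is at top px (215.5,184). Lowering it and releasing.

move_arm --rows '[[[0, 0, 0.5], [0, 0, 0]], [[0, 0, 0.8], [0, 0, 0]], [[0, 0, 0.8], [0, 0, 0]], [[0, 0, 0.8], [0, 0, 0]]]'

```text
clock: 6.97
ee_pos: [0.6691, -0.17, 0.0528]
tcp_rot: [3.142, 0.0, 3.142]
contact_force: [0.4, 1.0, -0.9]
grip_width: 0.0428
finger_force: 25.0
```

move_arm --rows '[[[0, 0, 0], [0, 0, 0]], [[0, 0, 0], [0, 0, 0]], [[0, 0, 0], [0, 0, 0]], [[0, 0, 0], [0, 0, 0]], [[0, 0, 0], [0, 0, 0]]]' --gripper -0.4

```text
clock: 7.38
ee_pos: [0.6692, -0.17, 0.0528]
tcp_rot: [-3.142, 0.0, -3.142]
contact_force: [-0.6, 0.3, 0.3]
grip_width: 0.0601
finger_force: 0.0
```

move_arm --rows '[[[0, 0, -2], [0, 0, 0]], [[0, 0, -5], [0, 0, 0]], [[0, 0, -9], [0, 0, 0]], [[0, 0, -13], [0, 0, 0]], [[0, 0, -16], [0, 0, 0]], [[0, 0, -16], [0, 0, 0]]]' --gripper -1

```text
clock: 7.88
ee_pos: [0.6727, -0.171, 0.2221]
tcp_rot: [-3.138, 0.016, -3.14]
contact_force: [0.7, -0.6, 1.2]
grip_width: 0.0855
finger_force: 0.0
```

Run:
```python
from v import *
print('tip',tri((283.75,154.5),(215.5,184)),plane('top',215.5,184,.182))
T=env.snapshot('top');S=cv2.imread('pics/scene1.png');cv2.imwrite('pics/top3.png',T)
# shoulder in top: bright low-sat
for n,im in(('top',T),('scene',S)):
  h=cv2.cvtColor(im,cv2.COLOR_BGR2HSV);c=px(n,(.558,.134,.11));x,y=map(int,c)
  m=cv2.inRange(h[...,2],150,255)&cv2.inRange(h[...,1],0,60);q=np.zeros_like(m);cv2.circle(q,(x,y),15,255,-1);m&=q
  ks=sorted(cv2.findContours(m,0,1)[0],key=cv2.contourArea)[-2:]
  for k in ks:
    if len(k)>4:
      e=cv2.fitEllipse(cv2.convexHull(k));print(n,e,cv2.contourArea(k),plane(n,*e[0],.11),plane(n,*e[0],.182))
```

```text
tip (array([0.5591026 , 0.13108626, 0.17853064]), np.float64(0.0014680983749228022)) [0.55810966 0.13029968 0.182     ]
top ((216.3135223388672, 186.25112915039062), (16.84516716003418, 18.038898468017578), 1.6413966417312622) 160.5 [0.55835211 0.13463925 0.11      ] [0.55068999 0.12752245 0.182     ]
scene ((276.455322265625, 168.78689575195312), (4.636857509613037, 7.218104362487793), 43.40923309326172) 19.0 [0.53638309 0.12878484 0.11      ] [0.5792514 0.0550304 0.182    ]
scene ((285.5728454589844, 171.07199096679688), (10.224345207214355, 12.011601448059082), 71.3904037475586) 44.0 [0.56770723 0.13537684 0.11      ] [0.60799863 0.06108011 0.182     ]
```

move_arm --rows '[[[3, -1.9, 0], [0, 0, 0]], [[6, -3.8, 0], [0, 0, 0]], [[9, -5.6, 0], [0, 0, 0]], [[12, -7.5, 0], [0, 0, 0]], [[15, -9.3, 0], [0, 0, 0]], [[18, -11.2, 0], [0, 0, 0]], [[21, -13, 0], [0, 0, 0]], [[24.35, -14.9, 0], [0, 0, 0]], [[24.35, -14.9, 0], [0, 0, 0]], [[24.35, -14.9, 0], [0, 0, 0]]]'

```text
clock: 8.77
ee_pos: [0.4236, -0.3196, 0.212]
tcp_rot: [3.141, -0.001, 3.139]
contact_force: [0.6, 0.1, 0.4]
grip_width: 0.0868
finger_force: 0.0
```

move_arm --rows '[[[0, 0, 3], [0, 0, 0]], [[0, 0, 6], [0, 0, 0]], [[0, 0, 9], [0, 0, 0]], [[0, 0, 12], [0, 0, 0]], [[0, 0, 14], [0, 0, 0]], [[0, 0, 14], [0, 0, 0]], [[0, 0, 14], [0, 0, 0]], [[0, 0, 14], [0, 0, 0]]]'

```text
clock: 9.43
ee_pos: [0.4271, -0.3192, 0.0735]
tcp_rot: [-3.141, 0.002, -3.14]
contact_force: [-0.4, 0.2, 1.3]
grip_width: 0.0873
finger_force: 0.0
```

```bash
python3 m.py 4 | grep -v "red \[ *-*[0-9.]* *8"; python3 -c "
from v import *
print(env.observe()['ee_pos'])
S=cv2.imread('pics/scene4.png')
cv2.imwrite('pics/f4.png',cv2.resize(S[190:340,100:300],(800,600),interpolation=cv2.INTER_CUBIC))"
```

```text
red [ 670.2 -171.6   51.1] gap 1.8 px [260. 258. 399.] [301. 158. 157.]
red [-36.4 797.4  19.8] gap 6.9 px [248.  71.   3.] [ 30. 353.  15.]
red [ 91.7 786.   73.3] gap 0.5 px [269.  68.   3.] [ 26. 321.   3.]
red [100.3 764.8  83.9] gap 7.5 px [269.  68.   3.] [ 31. 320.  21.]
red [ 95.4 768.6  97.5] gap 7.9 px [267.  65.   3.] [ 26. 321.   3.]
red [103.6 748.1 107.4] gap 0.0 px [267.  65.   3.] [ 31. 320.  21.]
red [-111.5  901.5   -1.2] gap 3.5 px [248.  63.   4.] [  4. 373.   3.]
red [-12.1 762.5  81.6] gap 0.2 px [248.  63.   4.] [ 30. 353.  15.]
red [-29.7 779.6  92.9] gap 1.6 px [248.  59.   6.] [ 22. 360.  10.]
blue [ 539.9 -424.4   14.8] gap 0.2 px [168. 309. 215.] [367. 195. 127.]
blue [ 564.4 -308.6   14.3] gap 0.1 px [202. 282. 183.] [336. 188. 129.]
yellow [508.6 299.3 135.9] gap 1.6 px [295. 135.  91.] [167. 199.  52.]
[ 0.42706263 -0.31935546  0.07417642]
```

View pics/f4.png

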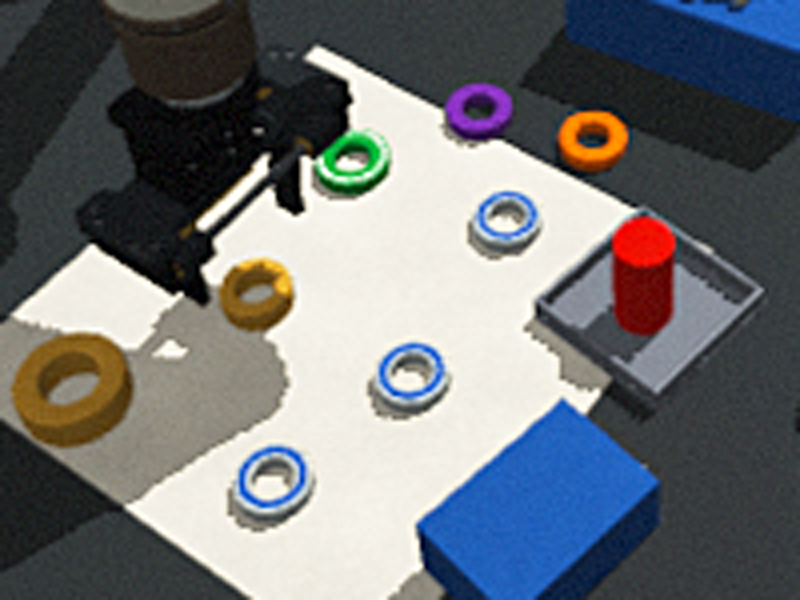

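The cap stands upright in the tray and nothing else has moved. Descending onto the spacer.

move_arm --rows '[[[0, 0, 2.5], [0, 0, 0]], [[0, 0, 4.5], [0, 0, 0]], [[0, 0, 5.5], [0, 0, 0]], [[0, 0, 5.8], [0, 0, 0]], [[0, 0, 5.8], [0, 0, 0]], [[0, 0, 5.8], [0, 0, 0]]]'

```text
clock: 10.03
ee_pos: [0.4265, -0.3194, 0.0156]
tcp_rot: [-3.141, 0.002, -3.141]
contact_force: [0.8, 0.1, 0.7]
grip_width: 0.087
finger_force: 0.0
```

move_arm --rows '[[[0, 0, 0], [0, 0, 0]], [[0, 0, 0], [0, 0, 0]], [[0, 0, 0], [0, 0, 0]], [[0, 0, 0], [0, 0, 0]], [[0, 0, 0], [0, 0, 0]], [[0, 0, 0], [0, 0, 0]], [[0, 0, 0], [0, 0, 0]], [[0, 0, 0], [0, 0, 0]], [[0, 0, 0], [0, 0, 0]], [[0, 0, 0], [0, 0, 0]]]' --gripper 1 --squeeze 25

```text
clock: 10.87
ee_pos: [0.4254, -0.3188, 0.0147]
tcp_rot: [3.141, -0.0, 3.142]
contact_force: [0.2, 2.2, 3.9]
grip_width: 0.0531
finger_force: 25.0
```

move_arm --rows '[[[0, 0, -1], [0, 0, 0]], [[0, 0, -3], [0, 0, 0]], [[0, 0, -6], [0, 0, 0]], [[0, 0, -10], [0, 0, 0]], [[0, 0, -14], [0, 0, 0]], [[0, 0, -18], [0, 0, 0]], [[0, 0, -22], [0, 0, 0]], [[0, 0, -24], [0, 0, 0]], [[0, 0, -24], [0, 0, 0]], [[0, 0, -24], [0, 0, 0]]]'

```text
clock: 11.7
ee_pos: [0.4256, -0.319, 0.2558]
tcp_rot: [-3.141, 0.003, 3.141]
contact_force: [-0.7, 0.6, -2.2]
grip_width: 0.0534
finger_force: 25.0
```

move_arm --rows '[[[-1, 3.4, 0], [0, 0, 0]], [[-2, 6.8, 0], [0, 0, 0]], [[-3, 10.2, 0], [0, 0, 0]], [[-4, 13.6, 0], [0, 0, 0]], [[-5, 17, 0], [0, 0, 0]], [[-6, 20.4, 0], [0, 0, 0]], [[-7, 23.8, 0], [0, 0, 0]]]'

```text
clock: 12.28
ee_pos: [0.4944, -0.0794, 0.2523]
tcp_rot: [-3.141, -0.005, 3.141]
contact_force: [0.7, -0.7, -2.5]
grip_width: 0.0532
finger_force: 25.0
```

move_arm --rows '[[[-1, 3.4, 0], [0, 0, 0]], [[-2, 6.8, 0], [0, 0, 0]], [[-3, 10.2, 0], [0, 0, 0]], [[-4, 13.6, 0], [0, 0, 0]], [[-5, 17, 0], [0, 0, 0]], [[-6, 20, 0], [0, 0, 0]], [[-6.28, 21.35, 0], [0, 0, 0]], [[-6.28, 21.35, 0], [0, 0, 0]], [[-6.28, 21.35, 0], [0, 0, 0]], [[-6.28, 21.35, 0], [0, 0, 0]]]'

```text
clock: 13.12
ee_pos: [0.5575, 0.1314, 0.2534]
tcp_rot: [-3.14, -0.003, 3.141]
contact_force: [-0.3, -0.0, -1.1]
grip_width: 0.0534
finger_force: 25.0
```

move_arm --rows '[[[0, 0, 2], [0, 0, 0]], [[0, 0, 4], [0, 0, 0]], [[0, 0, 5], [0, 0, 0]], [[0, 0, 5.5], [0, 0, 0]], [[0, 0, 5.5], [0, 0, 0]], [[0, 0, 5.5], [0, 0, 0]]]'

```text
clock: 13.62
ee_pos: [0.5588, 0.132, 0.2003]
tcp_rot: [-3.141, 0.001, 3.141]
contact_force: [-0.5, 0.1, -1.4]
grip_width: 0.053
finger_force: 25.0
```

Run:
```python
from v import *
print(env.observe()['ee_pos'])
S=env.snapshot('scene');cv2.imwrite('pics/scene5.png',S)
cv2.imwrite('pics/g5.png',cv2.resize(S[100:200,230:345],(690,600),interpolation=cv2.INTER_CUBIC))
```

```text
[0.55879772 0.13199428 0.2002623 ]
```

View pics/g5.png

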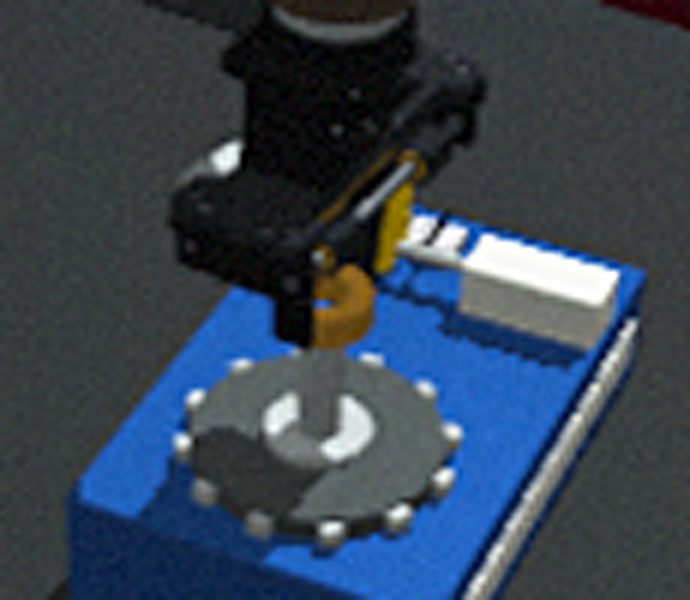

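The spacer hangs centred over the arbor tip. I'll lower it gently and watch the force.

move_arm --rows '[[[0, 0, 0.2], [0, 0, 0]], [[0, 0, 0.4], [0, 0, 0]], [[0, 0, 0.6], [0, 0, 0]], [[0, 0, 0.8], [0, 0, 0]], [[0, 0, 1.0], [0, 0, 0]], [[0, 0, 1.2], [0, 0, 0]], [[0, 0, 1.4], [0, 0, 0]], [[0, 0, 1.4], [0, 0, 0]]]'

```text
clock: 14.33
ee_pos: [0.5581, 0.1324, 0.185]
tcp_rot: [-3.141, -0.001, 3.142]
contact_force: [0.6, 0.2, -1.8]
grip_width: 0.0533
finger_force: 25.0
```

move_arm --rows '[[[0, 0, 0.6], [0, 0, 0]], [[0, 0, 1.2], [0, 0, 0]], [[0, 0, 1.8], [0, 0, 0]], [[0, 0, 2.4], [0, 0, 0]], [[0, 0, 3.0], [0, 0, 0]], [[0, 0, 3.6], [0, 0, 0]], [[0, 0, 4.2], [0, 0, 0]], [[0, 0, 4.8], [0, 0, 0]], [[0, 0, 5.4], [0, 0, 0]], [[0, 0, 5.4], [0, 0, 0]]]'

```text
clock: 15.17
ee_pos: [0.5579, 0.1325, 0.13]
tcp_rot: [-3.141, -0.002, 3.141]
contact_force: [-0.3, 1.1, -2.0]
grip_width: 0.0531
finger_force: 25.0
```

move_arm --rows '[[[0, 0, 0.1], [0, 0, 0]], [[0, 0, 0.3], [0, 0, 0]], [[0, 0, 0.4], [0, 0, 0]], [[0, 0, 0.5], [0, 0, 0]], [[0, 0, 0.5], [0, 0, 0]]]'

```text
clock: 15.58
ee_pos: [0.5584, 0.1325, 0.1265]
tcp_rot: [3.142, 0.0, 3.142]
contact_force: [-0.3, -0.1, -2.0]
grip_width: 0.0531
finger_force: 25.0
```

move_arm --rows '[[[0, 0, 0.15], [0, 0, 0]], [[0, 0, 0.15], [0, 0, 0]]]'

```text
clock: 15.75
ee_pos: [0.5583, 0.1324, 0.1249]
tcp_rot: [3.142, -0.0, 3.142]
contact_force: [-0.4, 0.4, -1.1]
grip_width: 0.053
finger_force: 25.0
```

move_arm --rows '[[[0, 0, 0], [0, 0, 0]], [[0, 0, 0], [0, 0, 0]], [[0, 0, 0], [0, 0, 0]], [[0, 0, 0], [0, 0, 0]], [[0, 0, 0], [0, 0, 0]], [[0, 0, 0], [0, 0, 0]]]' --gripper -1

```text
clock: 16.25
ee_pos: [0.5585, 0.1325, 0.1252]
tcp_rot: [3.141, 0.0, -3.142]
contact_force: [-0.1, -0.6, -0.4]
grip_width: 0.0831
finger_force: 0.0
```

move_arm --rows '[[[0, 0, -2], [0, 0, 0]], [[0, 0, -4], [0, 0, 0]], [[0, 0, -7], [0, 0, 0]], [[0, 0, -10], [0, 0, 0]], [[0, 0, -13], [0, 0, 0]], [[0, 0, -14.5], [0, 0, 0]], [[0, 0, -14.5], [0, 0, 0]]]'

```text
clock: 16.83
ee_pos: [0.5603, 0.1331, 0.275]
tcp_rot: [3.138, 0.009, -3.141]
contact_force: [0.4, 0.9, 0.9]
grip_width: 0.0869
finger_force: 0.0
```

```bash
python3 m.py 6 | grep -v "red \["
```

```text
brass [ 377.7 -452.7   16.6] gap 1.4 px [118. 287. 660.] [375. 238. 391.]
green [ 396.5 -178.5    3.1] gap 1.2 px [188. 231. 211.] [302. 232. 181.]
blue [ 539.9 -424.4   14.7] gap 0.3 px [168. 309. 216.] [367. 195. 127.]
blue [ 564.4 -308.6   14.2] gap 0.2 px [202. 282. 184.] [336. 188. 127.]
blue [ 536.1 -158.5   13.5] gap 0.4 px [226. 243. 146.] [296. 195. 120.]
```

move_arm --rows '[[[0.28, -3.6, 0], [0, 0, 0]], [[0.56, -7.3, 0], [0, 0, 0]], [[0.84, -10.9, 0], [0, 0, 0]], [[1.1, -14.6, 0], [0, 0, 0]], [[1.4, -18.2, 0], [0, 0, 0]], [[1.7, -21.8, 0], [0, 0, 0]], [[1.9, -25.5, 0], [0, 0, 0]], [[2.22, -29.12, 0], [0, 0, 0]], [[2.22, -29.12, 0], [0, 0, 0]], [[2.22, -29.12, 0], [0, 0, 0]]]'

```text
clock: 17.77
ee_pos: [0.535, -0.1604, 0.268]
tcp_rot: [3.141, -0.004, 3.138]
contact_force: [0.1, 1.0, 0.0]
grip_width: 0.0867
finger_force: 0.0
```

move_arm --rows '[[[0, 0, 3.5], [0, 0, 0]], [[0, 0, 7], [0, 0, 0]], [[0, 0, 10.5], [0, 0, 0]], [[0, 0, 14], [0, 0, 0]], [[0, 0, 17.5], [0, 0, 0]], [[0, 0, 20], [0, 0, 0]], [[0, 0, 22], [0, 0, 0]], [[0, 0, 23], [0, 0, 0]], [[0, 0, 23], [0, 0, 0]], [[0, 0, 23], [0, 0, 0]]]'

```text
clock: 18.6
ee_pos: [0.5363, -0.1581, 0.0399]
tcp_rot: [-3.141, -0.001, -3.14]
contact_force: [-0.3, 0.3, 0.2]
grip_width: 0.0873
finger_force: 0.0
```

Run:
```python
from v import *
print(env.observe()['ee_pos'])
S=env.snapshot('scene');T=cv2.imread('pics/top6.png');cv2.imwrite('pics/scene7.png',S)
a=cv2.resize(S[195:270,180:280],(400,300),interpolation=cv2.INTER_CUBIC);b=cv2.resize(S[130:205,235:335],(400,300),interpolation=cv2.INTER_CUBIC)
cv2.imwrite('pics/h7.png',np.hstack([a,b]))
```

```text
[ 0.53631897 -0.15813253  0.0399196 ]
```

View pics/h7.png

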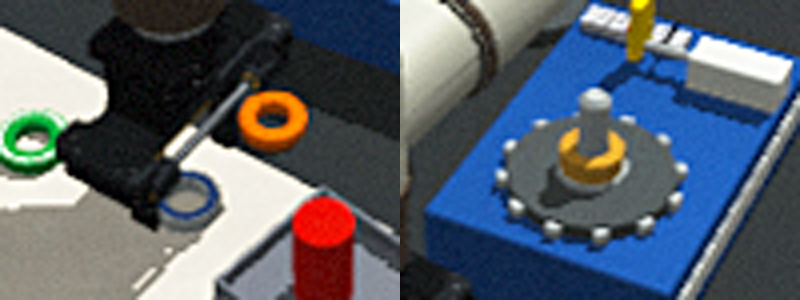

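The spacer lies flat on the shoulder, and the gripper is above the bearing with clearance to the orange ring.

move_arm --rows '[[[0, 0, 1.5], [0, 0, 0]], [[0, 0, 2.5], [0, 0, 0]], [[0, 0, 2.85], [0, 0, 0]], [[0, 0, 2.85], [0, 0, 0]], [[0, 0, 2.85], [0, 0, 0]]]'

```text
clock: 19.07
ee_pos: [0.5365, -0.1588, 0.0121]
tcp_rot: [-3.141, 0.001, -3.141]
contact_force: [0.3, -0.2, 0.3]
grip_width: 0.0873
finger_force: 0.0
```

move_arm --rows '[[[0, 0, 0], [0, 0, 0]], [[0, 0, 0], [0, 0, 0]], [[0, 0, 0], [0, 0, 0]], [[0, 0, 0], [0, 0, 0]], [[0, 0, 0], [0, 0, 0]], [[0, 0, 0], [0, 0, 0]], [[0, 0, 0], [0, 0, 0]], [[0, 0, 0], [0, 0, 0]], [[0, 0, 0], [0, 0, 0]], [[0, 0, 0], [0, 0, 0]]]' --gripper 1 --squeeze 25

```text
clock: 19.9
ee_pos: [0.5362, -0.1587, 0.0116]
tcp_rot: [3.142, 0.0, 3.142]
contact_force: [-0.3, 0.9, 0.7]
grip_width: 0.0527
finger_force: 25.0
```

move_arm --rows '[[[0, 0, -1], [0, 0, 0]], [[0, 0, -3], [0, 0, 0]], [[0, 0, -6], [0, 0, 0]], [[0, 0, -10], [0, 0, 0]], [[0, 0, -14], [0, 0, 0]], [[0, 0, -18], [0, 0, 0]], [[0, 0, -21], [0, 0, 0]], [[0, 0, -22.5], [0, 0, 0]], [[0, 0, -22.5], [0, 0, 0]], [[0, 0, -22.5], [0, 0, 0]]]'

```text
clock: 20.73
ee_pos: [0.5357, -0.1585, 0.237]
tcp_rot: [3.141, 0.001, 3.141]
contact_force: [-0.9, 0.2, -2.6]
grip_width: 0.0526
finger_force: 25.0
```

move_arm --rows '[[[-0.28, 3.6, 0], [0, 0, 0]], [[-0.56, 7.3, 0], [0, 0, 0]], [[-0.84, 10.9, 0], [0, 0, 0]], [[-1.1, 14.6, 0], [0, 0, 0]], [[-1.4, 18.2, 0], [0, 0, 0]], [[-1.7, 21.8, 0], [0, 0, 0]], [[-1.9, 25.5, 0], [0, 0, 0]], [[-2.22, 29.12, 0], [0, 0, 0]], [[-2.22, 29.12, 0], [0, 0, 0]], [[-2.22, 29.12, 0], [0, 0, 0]]]'

```text
clock: 21.57
ee_pos: [0.557, 0.134, 0.2335]
tcp_rot: [-3.139, -0.005, -3.139]
contact_force: [-0.4, -1.1, -1.3]
grip_width: 0.0523
finger_force: 25.0
```

move_arm --rows '[[[0, 0, 1.5], [0, 0, 0]], [[0, 0, 3], [0, 0, 0]], [[0, 0, 3.8], [0, 0, 0]], [[0, 0, 4.2], [0, 0, 0]], [[0, 0, 4.6], [0, 0, 0]], [[0, 0, 5.0], [0, 0, 0]], [[0, 0, 5.4], [0, 0, 0]], [[0, 0, 5.8], [0, 0, 0]], [[0, 0, 6], [0, 0, 0]], [[0, 0, 6], [0, 0, 0]]]'

```text
clock: 22.4
ee_pos: [0.5582, 0.1325, 0.1761]
tcp_rot: [-3.142, -0.0, 3.142]
contact_force: [-0.8, 1.0, -2.2]
grip_width: 0.0525
finger_force: 25.0
```

move_arm --rows '[[[0, 0, 0.6], [0, 0, 0]], [[0, 0, 1.2], [0, 0, 0]], [[0, 0, 1.8], [0, 0, 0]], [[0, 0, 2.4], [0, 0, 0]], [[0, 0, 2.8], [0, 0, 0]], [[0, 0, 3.1], [0, 0, 0]], [[0, 0, 3.3], [0, 0, 0]], [[0, 0, 3.4], [0, 0, 0]], [[0, 0, 3.4], [0, 0, 0]], [[0, 0, 3.4], [0, 0, 0]]]'

```text
clock: 23.23
ee_pos: [0.5583, 0.1325, 0.1425]
tcp_rot: [3.142, -0.0, 3.142]
contact_force: [-0.3, 2.3, -2.9]
grip_width: 0.0526
finger_force: 25.0
```

move_arm --rows '[[[0, 0, 0], [0, 0, 0]], [[0, 0, 0], [0, 0, 0]], [[0, 0, 0], [0, 0, 0]], [[0, 0, 0], [0, 0, 0]], [[0, 0, 0], [0, 0, 0]], [[0, 0, 0], [0, 0, 0]]]' --gripper -1

```text
clock: 23.73
ee_pos: [0.5584, 0.1324, 0.1428]
tcp_rot: [3.142, 0.0, -3.142]
contact_force: [0.3, -0.4, -0.9]
grip_width: 0.0824
finger_force: 0.0
```

move_arm --rows '[[[0, 0, -2], [0, 0, 0]], [[0, 0, -4], [0, 0, 0]], [[0, 0, -7], [0, 0, 0]], [[0, 0, -10], [0, 0, 0]], [[0, 0, -12], [0, 0, 0]], [[0, 0, -12.8], [0, 0, 0]], [[0, 0, -12.8], [0, 0, 0]], [[0, 0, -12.8], [0, 0, 0]]]'

```text
clock: 24.4
ee_pos: [0.5578, 0.1324, 0.2695]
tcp_rot: [3.141, -0.002, 3.141]
contact_force: [-0.3, -0.0, -0.2]
grip_width: 0.087
finger_force: 0.0
```

```bash
python3 m.py 8 | grep -v "red \["
```

```text
brass [ 377.4 -452.6   16.2] gap 1.4 px [118. 287. 660.] [375. 238. 392.]
green [ 396.5 -178.7    3.3] gap 1.2 px [188. 231. 213.] [302. 232. 180.]
blue [ 539.8 -424.5   14.6] gap 0.0 px [168. 309. 215.] [367. 195. 127.]
blue [ 564.4 -308.6   14.3] gap 0.0 px [202. 282. 185.] [336. 188. 129.]
```

move_arm --rows '[[[-0.05, -3.7, 0], [0, 0, 0]], [[-0.1, -7.4, 0], [0, 0, 0]], [[-0.15, -11.1, 0], [0, 0, 0]], [[-0.2, -14.8, 0], [0, 0, 0]], [[-0.25, -18.5, 0], [0, 0, 0]], [[-0.3, -22, 0], [0, 0, 0]]]'

```text
clock: 25.0
ee_pos: [0.5604, -0.0893, 0.2687]
tcp_rot: [-3.141, -0.003, 3.142]
contact_force: [0.7, 0.5, 0.6]
grip_width: 0.0871
finger_force: 0.0
```

move_arm --rows '[[[-0.05, -3.7, 0], [0, 0, 0]], [[-0.1, -7.4, 0], [0, 0, 0]], [[-0.15, -11.1, 0], [0, 0, 0]], [[-0.2, -14.8, 0], [0, 0, 0]], [[-0.25, -18.5, 0], [0, 0, 0]], [[-0.31, -22.11, 0], [0, 0, 0]], [[-0.31, -22.11, 0], [0, 0, 0]], [[-0.31, -22.11, 0], [0, 0, 0]]]'

```text
clock: 25.67
ee_pos: [0.5634, -0.3102, 0.2676]
tcp_rot: [3.14, -0.004, 3.138]
contact_force: [-0.5, 0.1, -1.0]
grip_width: 0.0873
finger_force: 0.0
```

move_arm --rows '[[[0, 0, 3.5], [0, 0, 0]], [[0, 0, 7], [0, 0, 0]], [[0, 0, 10.5], [0, 0, 0]], [[0, 0, 14], [0, 0, 0]], [[0, 0, 17.5], [0, 0, 0]], [[0, 0, 20], [0, 0, 0]], [[0, 0, 22], [0, 0, 0]], [[0, 0, 23], [0, 0, 0]], [[0, 0, 23], [0, 0, 0]], [[0, 0, 23], [0, 0, 0]]]'

```text
clock: 26.5
ee_pos: [0.5647, -0.308, 0.0406]
tcp_rot: [-3.141, -0.001, -3.14]
contact_force: [-0.6, 0.2, 1.7]
grip_width: 0.087
finger_force: 0.0
```

Run:
```python
from v import *
print(env.observe()['ee_pos'])
S=env.snapshot('scene');cv2.imwrite('pics/scene9.png',S)
a=cv2.resize(S[235:310,150:250],(400,300),interpolation=cv2.INTER_CUBIC);b=cv2.resize(S[130:205,235:335],(400,300),interpolation=cv2.INTER_CUBIC)
cv2.imwrite('pics/h9.png',np.hstack([a,b]))
```

```text
[ 0.56474504 -0.30795157  0.04062534]
```

View pics/h9.png

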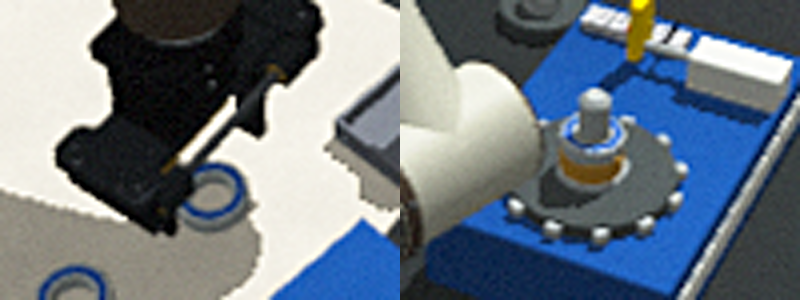

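Bearing 1 sits flat on the spacer. Next is bearing 2.

move_arm --rows '[[[0, 0, 1.5], [0, 0, 0]], [[0, 0, 2.5], [0, 0, 0]], [[0, 0, 2.9], [0, 0, 0]], [[0, 0, 2.9], [0, 0, 0]], [[0, 0, 2.9], [0, 0, 0]]]'

```text
clock: 26.97
ee_pos: [0.5647, -0.3088, 0.012]
tcp_rot: [-3.141, 0.0, -3.141]
contact_force: [-0.9, -0.2, 0.8]
grip_width: 0.0869
finger_force: 0.0
```

move_arm --rows '[[[0, 0, 0], [0, 0, 0]], [[0, 0, 0], [0, 0, 0]], [[0, 0, 0], [0, 0, 0]], [[0, 0, 0], [0, 0, 0]], [[0, 0, 0], [0, 0, 0]], [[0, 0, 0], [0, 0, 0]], [[0, 0, 0], [0, 0, 0]], [[0, 0, 0], [0, 0, 0]], [[0, 0, 0], [0, 0, 0]], [[0, 0, 0], [0, 0, 0]]]' --gripper 1 --squeeze 25

```text
clock: 27.8
ee_pos: [0.5645, -0.3085, 0.0117]
tcp_rot: [3.142, 0.0, -3.142]
contact_force: [-0.1, 0.7, 1.2]
grip_width: 0.053
finger_force: 25.0
```

move_arm --rows '[[[0, 0, -1], [0, 0, 0]], [[0, 0, -3], [0, 0, 0]], [[0, 0, -6], [0, 0, 0]], [[0, 0, -10], [0, 0, 0]], [[0, 0, -14], [0, 0, 0]], [[0, 0, -18], [0, 0, 0]], [[0, 0, -21], [0, 0, 0]], [[0, 0, -22.5], [0, 0, 0]], [[0, 0, -22.5], [0, 0, 0]], [[0, 0, -22.5], [0, 0, 0]]]'

```text
clock: 28.63
ee_pos: [0.5642, -0.3084, 0.2369]
tcp_rot: [3.141, 0.001, 3.141]
contact_force: [-0.1, 0.4, -2.2]
grip_width: 0.0527
finger_force: 25.0
```

move_arm --rows '[[[0.05, 3.7, 0], [0, 0, 0]], [[0.1, 7.4, 0], [0, 0, 0]], [[0.15, 11.1, 0], [0, 0, 0]], [[0.2, 14.8, 0], [0, 0, 0]], [[0.25, 18.5, 0], [0, 0, 0]], [[0.3, 22, 0], [0, 0, 0]]]'

```text
clock: 29.13
ee_pos: [0.5596, -0.0868, 0.2336]
tcp_rot: [3.141, -0.006, 3.141]
contact_force: [0.4, 0.1, -1.5]
grip_width: 0.053
finger_force: 25.0
```

move_arm --rows '[[[0.05, 3.7, 0], [0, 0, 0]], [[0.1, 7.4, 0], [0, 0, 0]], [[0.15, 11.1, 0], [0, 0, 0]], [[0.2, 14.8, 0], [0, 0, 0]], [[0.25, 18.5, 0], [0, 0, 0]], [[0.31, 22.11, 0], [0, 0, 0]], [[0.31, 22.11, 0], [0, 0, 0]], [[0.31, 22.11, 0], [0, 0, 0]], [[0.31, 22.11, 0], [0, 0, 0]]]'

```text
clock: 29.88
ee_pos: [0.5572, 0.1321, 0.2343]
tcp_rot: [-3.14, -0.004, -3.141]
contact_force: [-0.4, -0.1, -1.3]
grip_width: 0.0525
finger_force: 25.0
```

move_arm --rows '[[[0, 0, 1.5], [0, 0, 0]], [[0, 0, 3], [0, 0, 0]], [[0, 0, 3.8], [0, 0, 0]], [[0, 0, 4.2], [0, 0, 0]], [[0, 0, 4.6], [0, 0, 0]], [[0, 0, 5.0], [0, 0, 0]], [[0, 0, 5.4], [0, 0, 0]], [[0, 0, 5.8], [0, 0, 0]], [[0, 0, 6], [0, 0, 0]], [[0, 0, 6], [0, 0, 0]]]'

```text
clock: 30.72
ee_pos: [0.5582, 0.1325, 0.1761]
tcp_rot: [-3.141, -0.001, -3.142]
contact_force: [0.2, 0.4, -2.1]
grip_width: 0.0526
finger_force: 25.0
```

move_arm --rows '[[[0, 0, 0.5], [0, 0, 0]], [[0, 0, 1], [0, 0, 0]], [[0, 0, 1.4], [0, 0, 0]], [[0, 0, 1.7], [0, 0, 0]], [[0, 0, 1.9], [0, 0, 0]], [[0, 0, 2], [0, 0, 0]], [[0, 0, 2], [0, 0, 0]], [[0, 0, 2], [0, 0, 0]]]'

```text
clock: 31.38
ee_pos: [0.5583, 0.1325, 0.1565]
tcp_rot: [3.142, -0.0, 3.142]
contact_force: [-0.5, 1.2, -1.5]
grip_width: 0.0527
finger_force: 25.0
```

move_arm --rows '[[[0, 0, 0], [0, 0, 0]], [[0, 0, 0], [0, 0, 0]], [[0, 0, 0], [0, 0, 0]], [[0, 0, 0], [0, 0, 0]], [[0, 0, 0], [0, 0, 0]], [[0, 0, 0], [0, 0, 0]]]' --gripper -1

```text
clock: 31.88
ee_pos: [0.5584, 0.1325, 0.1567]
tcp_rot: [3.142, 0.0, -3.142]
contact_force: [1.2, 0.2, 0.2]
grip_width: 0.0833
finger_force: 0.0
```

move_arm --rows '[[[0, 0, -2], [0, 0, 0]], [[0, 0, -4], [0, 0, 0]], [[0, 0, -7], [0, 0, 0]], [[0, 0, -10], [0, 0, 0]], [[0, 0, -11.4], [0, 0, 0]], [[0, 0, -11.4], [0, 0, 0]], [[0, 0, -11.4], [0, 0, 0]]]'

```text
clock: 32.47
ee_pos: [0.5585, 0.1326, 0.2713]
tcp_rot: [3.14, 0.002, 3.141]
contact_force: [-0.9, -0.1, -0.9]
grip_width: 0.0868
finger_force: 0.0
```

```bash
python3 m.py 10 | grep -v "red \["
```

```text
brass [ 377.5 -452.6   16.2] gap 1.2 px [118. 287. 661.] [375. 238. 393.]
green [ 396.5 -178.5    3.3] gap 1.2 px [188. 231. 211.] [302. 232. 179.]
blue [ 539.9 -424.5   14.8] gap 0.1 px [168. 309. 216.] [367. 195. 128.]
```

move_arm --rows '[[[0.1, -3.5, 0], [0, 0, 0]], [[0.2, -7, 0], [0, 0, 0]], [[0.3, -10.5, 0], [0, 0, 0]], [[0.45, -14, 0], [0, 0, 0]], [[0.55, -17.5, 0], [0, 0, 0]], [[0.7, -21, 0], [0, 0, 0]], [[0.8, -24.5, 0], [0, 0, 0]], [[0.92, -27.85, 0], [0, 0, 0]]]'

```text
clock: 33.23
ee_pos: [0.5482, -0.1477, 0.2689]
tcp_rot: [3.141, -0.003, 3.142]
contact_force: [1.1, 0.7, -0.2]
grip_width: 0.0871
finger_force: 0.0
```

move_arm --rows '[[[0.1, -3.5, 0], [0, 0, 0]], [[0.2, -7, 0], [0, 0, 0]], [[0.3, -10.5, 0], [0, 0, 0]], [[0.45, -14, 0], [0, 0, 0]], [[0.55, -17.5, 0], [0, 0, 0]], [[0.7, -21, 0], [0, 0, 0]], [[0.8, -24.5, 0], [0, 0, 0]], [[0.92, -27.85, 0], [0, 0, 0]], [[0.92, -27.85, 0], [0, 0, 0]], [[0.92, -27.85, 0], [0, 0, 0]]]'

```text
clock: 34.07
ee_pos: [0.5388, -0.4259, 0.2674]
tcp_rot: [3.139, -0.004, 3.138]
contact_force: [-0.3, 0.5, -0.5]
grip_width: 0.0868
finger_force: 0.0
```

move_arm --rows '[[[0, 0, 3.5], [0, 0, 0]], [[0, 0, 7], [0, 0, 0]], [[0, 0, 10.5], [0, 0, 0]], [[0, 0, 14], [0, 0, 0]], [[0, 0, 17.5], [0, 0, 0]], [[0, 0, 20], [0, 0, 0]], [[0, 0, 22], [0, 0, 0]], [[0, 0, 23], [0, 0, 0]], [[0, 0, 23], [0, 0, 0]], [[0, 0, 23], [0, 0, 0]]]'

```text
clock: 34.9
ee_pos: [0.5403, -0.424, 0.0408]
tcp_rot: [-3.141, -0.0, -3.14]
contact_force: [-0.9, 0.4, 0.4]
grip_width: 0.0866
finger_force: 0.0
```

Run:
```python
from v import *
print(env.observe()['ee_pos'])
S=env.snapshot('scene');cv2.imwrite('pics/scene11.png',S)
a=cv2.resize(S[260:335,120:220],(400,300),interpolation=cv2.INTER_CUBIC);b=cv2.resize(S[130:205,235:335],(400,300),interpolation=cv2.INTER_CUBIC)
cv2.imwrite('pics/h11.png',np.hstack([a,b]))
```

```text
[ 0.540321   -0.42398533  0.04077355]
```

View pics/h11.png

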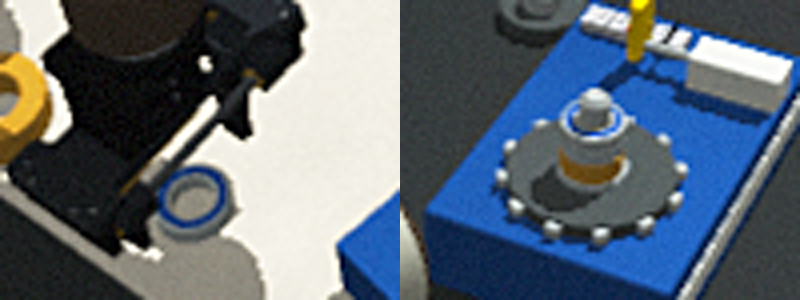

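The second bearing is seated, and bearing 3 is under the gripper.

move_arm --rows '[[[0, 0, 1.5], [0, 0, 0]], [[0, 0, 2.5], [0, 0, 0]], [[0, 0, 2.9], [0, 0, 0]], [[0, 0, 2.9], [0, 0, 0]], [[0, 0, 2.9], [0, 0, 0]]]'

```text
clock: 35.37
ee_pos: [0.5402, -0.4247, 0.012]
tcp_rot: [-3.141, 0.0, -3.141]
contact_force: [-0.6, 0.5, 0.6]
grip_width: 0.0871
finger_force: 0.0
```

move_arm --rows '[[[0, 0, 0], [0, 0, 0]], [[0, 0, 0], [0, 0, 0]], [[0, 0, 0], [0, 0, 0]], [[0, 0, 0], [0, 0, 0]], [[0, 0, 0], [0, 0, 0]], [[0, 0, 0], [0, 0, 0]], [[0, 0, 0], [0, 0, 0]], [[0, 0, 0], [0, 0, 0]], [[0, 0, 0], [0, 0, 0]], [[0, 0, 0], [0, 0, 0]]]' --gripper 1 --squeeze 25

```text
clock: 36.2
ee_pos: [0.54, -0.4245, 0.0117]
tcp_rot: [3.142, -0.0, -3.142]
contact_force: [0.5, 1.1, 1.2]
grip_width: 0.0523
finger_force: 25.0
```

move_arm --rows '[[[0, 0, -1], [0, 0, 0]], [[0, 0, -3], [0, 0, 0]], [[0, 0, -6], [0, 0, 0]], [[0, 0, -10], [0, 0, 0]], [[0, 0, -14], [0, 0, 0]], [[0, 0, -18], [0, 0, 0]], [[0, 0, -21], [0, 0, 0]], [[0, 0, -22.5], [0, 0, 0]], [[0, 0, -22.5], [0, 0, 0]], [[0, 0, -22.5], [0, 0, 0]]]'

```text
clock: 37.03
ee_pos: [0.5399, -0.4243, 0.2373]
tcp_rot: [-3.142, 0.002, 3.141]
contact_force: [0.5, 1.1, -2.4]
grip_width: 0.052
finger_force: 25.0
```

move_arm --rows '[[[-0.1, 3.5, 0], [0, 0, 0]], [[-0.2, 7, 0], [0, 0, 0]], [[-0.3, 10.5, 0], [0, 0, 0]], [[-0.45, 14, 0], [0, 0, 0]], [[-0.55, 17.5, 0], [0, 0, 0]], [[-0.7, 21, 0], [0, 0, 0]], [[-0.8, 24.5, 0], [0, 0, 0]], [[-0.92, 27.85, 0], [0, 0, 0]]]'

```text
clock: 37.7
ee_pos: [0.5475, -0.1441, 0.2339]
tcp_rot: [3.141, -0.005, 3.141]
contact_force: [1.2, 0.7, -1.2]
grip_width: 0.0521
finger_force: 25.0
```

move_arm --rows '[[[-0.1, 3.5, 0], [0, 0, 0]], [[-0.2, 7, 0], [0, 0, 0]], [[-0.3, 10.5, 0], [0, 0, 0]], [[-0.45, 14, 0], [0, 0, 0]], [[-0.55, 17.5, 0], [0, 0, 0]], [[-0.7, 21, 0], [0, 0, 0]], [[-0.8, 24.5, 0], [0, 0, 0]], [[-0.92, 27.85, 0], [0, 0, 0]], [[-0.92, 27.85, 0], [0, 0, 0]], [[-0.92, 27.85, 0], [0, 0, 0]]]'

```text
clock: 38.53
ee_pos: [0.5571, 0.1338, 0.2338]
tcp_rot: [-3.14, -0.005, -3.139]
contact_force: [0.5, -0.3, -0.8]
grip_width: 0.0521
finger_force: 25.0
```

move_arm --rows '[[[0, 0, 0], [0, 0, 0]], [[0, 0, 0], [0, 0, 0]]]'

```text
clock: 38.7
ee_pos: [0.5578, 0.1314, 0.2353]
tcp_rot: [-3.14, -0.002, 3.14]
contact_force: [0.3, -0.1, -1.3]
grip_width: 0.0524
finger_force: 25.0
```

move_arm --rows '[[[0, 0, 1.5], [0, 0, 0]], [[0, 0, 3], [0, 0, 0]], [[0, 0, 3.8], [0, 0, 0]], [[0, 0, 4.2], [0, 0, 0]], [[0, 0, 4.6], [0, 0, 0]], [[0, 0, 5.0], [0, 0, 0]], [[0, 0, 5.4], [0, 0, 0]], [[0, 0, 5.8], [0, 0, 0]], [[0, 0, 6], [0, 0, 0]], [[0, 0, 6], [0, 0, 0]]]'

```text
clock: 39.53
ee_pos: [0.5582, 0.1325, 0.1761]
tcp_rot: [-3.141, -0.001, -3.142]
contact_force: [0.2, 0.2, -0.9]
grip_width: 0.0524
finger_force: 25.0
```

move_arm --rows '[[[0, 0, 0.3], [0, 0, 0]], [[0, 0, 0.5], [0, 0, 0]], [[0, 0, 0.65], [0, 0, 0]], [[0, 0, 0.65], [0, 0, 0]], [[0, 0, 0.65], [0, 0, 0]]]'

```text
clock: 39.95
ee_pos: [0.5583, 0.1325, 0.1699]
tcp_rot: [-3.142, -0.0, -3.142]
contact_force: [-0.3, 0.3, -1.7]
grip_width: 0.0524
finger_force: 25.0
```

move_arm --rows '[[[0, 0, 0], [0, 0, 0]], [[0, 0, 0], [0, 0, 0]], [[0, 0, 0], [0, 0, 0]], [[0, 0, 0], [0, 0, 0]], [[0, 0, 0], [0, 0, 0]], [[0, 0, 0], [0, 0, 0]]]' --gripper -1

```text
clock: 40.45
ee_pos: [0.5584, 0.1325, 0.1702]
tcp_rot: [3.142, 0.0, -3.142]
contact_force: [0.5, 0.3, 0.8]
grip_width: 0.083
finger_force: 0.0
```

move_arm --rows '[[[0, 0, -2], [0, 0, 0]], [[0, 0, -4], [0, 0, 0]], [[0, 0, -7], [0, 0, 0]], [[0, 0, -10], [0, 0, 0]], [[0, 0, -10], [0, 0, 0]], [[0, 0, -10], [0, 0, 0]]]'

```text
clock: 40.95
ee_pos: [0.5591, 0.1329, 0.2722]
tcp_rot: [3.139, 0.004, 3.142]
contact_force: [-0.7, 0.5, -0.8]
grip_width: 0.0869
finger_force: 0.0
```

```bash
python3 m.py 12 | grep -v "red \["
python3 - <<'E'
from v import *
T=cv2.imread('pics/top12.png');S=cv2.imread('pics/scene12.png')
# disc: hole + outer via ellipse of the green outline, top view, at z .014 / .007
for n,im in(('top',T),('scene',S)):
  for b in blobs(im,'green',80,900,5,n):
    x,y=int(b[0]),int(b[1]);e=cv2.fitEllipse(cv2.convexHull(b[3]));print(n,b[:3],e,plane(n,*e[0],.007),plane(n,*e[0],.014))
    print(cv2.cvtColor(im,cv2.COLOR_BGR2HSV)[y-11:y+12:2,x-11:x+12:2,1])
E
```

```text
brass [ 377.4 -452.7   16.4] gap 1.6 px [118. 287. 661.] [375. 238. 391.]
green [ 396.5 -178.5    3.2] gap 1.2 px [188. 231. 212.] [302. 232. 179.]
top (301.69945355191254, 232.4153005464481, 183) ((301.77191162109375, 232.26272583007812), (14.49012279510498, 15.79927921295166), 99.79112243652344) [ 0.39755952 -0.17840733  0.007     ] [ 0.3977221  -0.17739139  0.014     ]
[[15 12 15 12 15 14 15 13 16 13 13 15]
 [15 15 14 15 15 15 14 10 13 15 11 13]
 [10 14 15 13 24 35 30 21 20 16 13 12]
 [14 15 14 31 43 57 70 66 30 25 11 10]
 [14 16 19 35 76 24 21 48 84 46 13 12]
 [12 14 36 47 48 12 15 14 81 52 27 12]
 [14 14 37 51 46 14 15 15 87 59 26 11]
 [14 14 23 51 80 20 17 21 95 37 17 12]
 [15 14 14 42 46 76 74 74 53 38 13 12]
 [16 12 14 12 26 37 49 37 29 15 14 12]
 [15 16 17 14 17 14 16 14 17 14 13 15]
 [15 14 16 17 15 14 15 14 15 15 14 15]]
scene (187.77981651376146, 230.61926605504587, 218) ((187.90713500976562, 230.4627685546875), (14.972774505615234, 18.549468994140625), 76.9801025390625) [ 0.39882035 -0.17975884  0.007     ] [ 0.40353365 -0.18396648  0.014     ]
[[ 30  32  36  24  32  37  33  33  29  37  27  28]
 [ 28  27  31  26  30  33  25  41  36  29  23  35]
 [ 27  30  28  36  34  74 154 112  45  49  41  29]
 [ 26  27  42  57 185 232 255 222 255  35  61  31]
 [ 28  22  66 255 255 255 255 255 249 220  33  29]
 [ 27  56  54 249 138  33  32  36 126 204  65  36]
 [ 29  70  50 255  70  40  30  27 255  60 255  33]
 [ 24  30 118   6 255 255 247 205  21 198 176  26]
 [ 17  35 170 250  97 102 126  89 255 255  28  28]
 [ 10  27  30  80 255 255 255 255 100  29  25  33]
 [ 11  11  15  33  41  44  33  27  25  34  32  24]
 [ 11  11  13  11  10   9  22  35  20  32  32  35]]
```

Run:
```python
from v import *
T=cv2.imread('pics/top12.png');h=cv2.cvtColor(T,cv2.COLOR_BGR2HSV);m=cv2.inRange(h,(125,40,45),(160,255,255))
for k in cv2.findContours(m,0,1)[0]:
  if cv2.contourArea(k)>50: print(plane('top',*cv2.minEnclosingCircle(k)[0],.007),cv2.minEnclosingCircle(k))
```

```text
[ 0.44905312 -0.0775997   0.007     ] ((275.0, 218.39999389648438), 7.6656012535095215)
```

move_arm --rows '[[[1.7, -3.4, 0], [0, 0, 0]], [[3.5, -6.8, 0], [0, 0, 0]], [[5.2, -10.2, 0], [0, 0, 0]], [[7, -13.6, 0], [0, 0, 0]], [[8.8, -17, 0], [0, 0, 0]], [[10.5, -20.4, 0], [0, 0, 0]], [[12.3, -23.8, 0], [0, 0, 0]], [[14, -27.2, 0], [0, 0, 0]], [[15.4, -29.9, 0], [0, 0, 0]], [[16.05, -31.13, 0], [0, 0, 0]]]' --gripper -0.68

```text
clock: 41.88
ee_pos: [0.3951, -0.1809, 0.2687]
tcp_rot: [3.141, -0.003, 3.139]
contact_force: [0.0, -0.3, -0.4]
grip_width: 0.0733
finger_force: 0.0
```

move_arm --rows '[[[0, 0, 2], [0, 0, 0]], [[0, 0, 5], [0, 0, 0]], [[0, 0, 8], [0, 0, 0]], [[0, 0, 11], [0, 0, 0]], [[0, 0, 14], [0, 0, 0]], [[0, 0, 17], [0, 0, 0]], [[0, 0, 18], [0, 0, 0]], [[0, 0, 18], [0, 0, 0]], [[0, 0, 18], [0, 0, 0]], [[0, 0, 18], [0, 0, 0]]]'

```text
clock: 42.72
ee_pos: [0.3983, -0.1789, 0.0905]
tcp_rot: [-3.141, 0.001, -3.141]
contact_force: [-0.7, -0.5, -0.1]
grip_width: 0.0731
finger_force: 0.0
```

move_arm --rows '[[[0, 0, 2.5], [0, 0, 0]], [[0, 0, 5], [0, 0, 0]], [[0, 0, 6], [0, 0, 0]], [[0, 0, 7], [0, 0, 0]], [[0, 0, 7.6], [0, 0, 0]], [[0, 0, 7.9], [0, 0, 0]], [[0, 0, 7.9], [0, 0, 0]], [[0, 0, 7.9], [0, 0, 0]]]'

```text
clock: 43.38
ee_pos: [0.3986, -0.1789, 0.0117]
tcp_rot: [-3.141, 0.002, -3.141]
contact_force: [0.9, 0.2, 0.3]
grip_width: 0.073
finger_force: 0.0
```

move_arm --rows '[[[0, 0, 0], [0, 0, 0]], [[0, 0, 0], [0, 0, 0]], [[0, 0, 0], [0, 0, 0]], [[0, 0, 0], [0, 0, 0]], [[0, 0, 0], [0, 0, 0]], [[0, 0, 0], [0, 0, 0]], [[0, 0, 0], [0, 0, 0]], [[0, 0, 0], [0, 0, 0]]]' --gripper 1 --squeeze 25

```text
clock: 44.05
ee_pos: [0.3983, -0.1788, 0.0115]
tcp_rot: [-3.142, 0.001, -3.141]
contact_force: [-0.4, 2.5, 5.7]
grip_width: 0.0585
finger_force: 24.9
```

move_arm --rows '[[[0, 0, -1], [0, 0, 0]], [[0, 0, -3], [0, 0, 0]], [[0, 0, -6], [0, 0, 0]], [[0, 0, -10], [0, 0, 0]], [[0, 0, -14], [0, 0, 0]], [[0, 0, -18], [0, 0, 0]], [[0, 0, -21], [0, 0, 0]], [[0, 0, -22.5], [0, 0, 0]], [[0, 0, -22.5], [0, 0, 0]], [[0, 0, -22.5], [0, 0, 0]]]'

```text
clock: 44.88
ee_pos: [0.3973, -0.1785, 0.2356]
tcp_rot: [3.141, 0.0, 3.141]
contact_force: [-0.6, 0.3, -2.2]
grip_width: 0.0582
finger_force: 24.9
```

Run:
```python
from v import *
print(env.observe()['ee_pos'])
S=env.snapshot('scene');cv2.imwrite('pics/scene13.png',S)
q=px('scene',(.398,-.179,.23)).astype(int);print(q)
c=lambda x,y:cv2.resize(S[max(0,y-38):max(0,y-38)+75,x-50:x+50],(400,300),interpolation=cv2.INTER_CUBIC)
cv2.imwrite('pics/h13.png',np.hstack([c(q[0],q[1]),c(285,165)]))
```

```text
[ 0.39733082 -0.17852791  0.23557398]
[178 177]
```

View pics/h13.png

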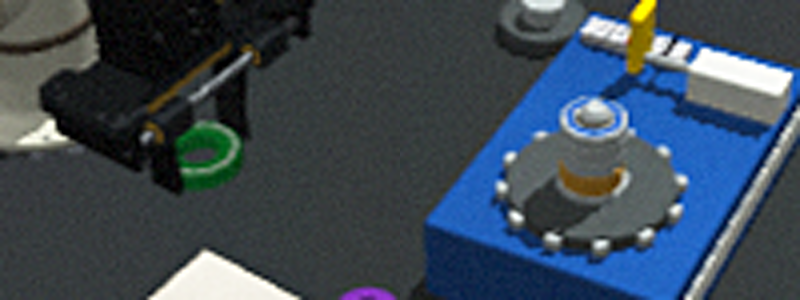

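The disc is held level and all three bearings are seated. Carrying the disc over.

move_arm --rows '[[[-1.7, 3.4, 0], [0, 0, 0]], [[-3.5, 6.8, 0], [0, 0, 0]], [[-5.2, 10.2, 0], [0, 0, 0]], [[-7, 13.6, 0], [0, 0, 0]], [[-8.8, 17, 0], [0, 0, 0]], [[-10.5, 20.4, 0], [0, 0, 0]], [[-12.3, 23.8, 0], [0, 0, 0]], [[-14, 27.2, 0], [0, 0, 0]], [[-15.4, 29.9, 0], [0, 0, 0]], [[-16.05, 31.13, 0], [0, 0, 0]]]'

```text
clock: 45.77
ee_pos: [0.5588, 0.1354, 0.2323]
tcp_rot: [-3.14, -0.005, -3.139]
contact_force: [-0.3, -0.3, -1.8]
grip_width: 0.0579
finger_force: 24.9
```

move_arm --rows '[[[0, 0, 0], [0, 0, 0]], [[0, 0, 0], [0, 0, 0]], [[0, 0, 1], [0, 0, 0]], [[0, 0, 2], [0, 0, 0]], [[0, 0, 3], [0, 0, 0]], [[0, 0, 3.7], [0, 0, 0]], [[0, 0, 4], [0, 0, 0]], [[0, 0, 4], [0, 0, 0]], [[0, 0, 4], [0, 0, 0]]]'

```text
clock: 46.52
ee_pos: [0.5585, 0.1323, 0.1961]
tcp_rot: [-3.141, 0.0, 3.141]
contact_force: [-0.0, -0.0, -1.2]
grip_width: 0.058
finger_force: 24.9
```

move_arm --rows '[[[0, 0, 0.2], [0, 0, 0]], [[0, 0, 0.4], [0, 0, 0]], [[0, 0, 0.6], [0, 0, 0]], [[0, 0, 0.7], [0, 0, 0]], [[0, 0, 0.7], [0, 0, 0]]]'

```text
clock: 46.93
ee_pos: [0.5583, 0.1325, 0.1888]
tcp_rot: [-3.141, -0.0, -3.142]
contact_force: [-0.0, 0.5, -1.5]
grip_width: 0.0581
finger_force: 24.9
```

move_arm --rows '[[[0, 0, 0.2], [0, 0, 0]], [[0, 0, 0.4], [0, 0, 0]], [[0, 0, 0.47], [0, 0, 0]], [[0, 0, 0.47], [0, 0, 0]]]'

```text
clock: 47.27
ee_pos: [0.5585, 0.1326, 0.1842]
tcp_rot: [3.141, 0.0, -3.142]
contact_force: [1.0, 2.0, -2.1]
grip_width: 0.0585
finger_force: 24.9
```

move_arm --rows '[[[0, 0, 0], [0, 0, 0]], [[0, 0, 0], [0, 0, 0]], [[0, 0, 0], [0, 0, 0]], [[0, 0, 0], [0, 0, 0]], [[0, 0, 0], [0, 0, 0]], [[0, 0, 0], [0, 0, 0]]]' --gripper -1

```text
clock: 47.77
ee_pos: [0.5584, 0.1325, 0.1845]
tcp_rot: [3.142, 0.0, -3.142]
contact_force: [-0.0, 0.2, -0.1]
grip_width: 0.0847
finger_force: 0.0
```

move_arm --rows '[[[0, 0, -1], [0, 0, 0]], [[0, 0, -3], [0, 0, 0]], [[0, 0, -6], [0, 0, 0]], [[0, 0, -8], [0, 0, 0]], [[0, 0, -8], [0, 0, 0]], [[0, 0, -8], [0, 0, 0]]]'

```text
clock: 48.27
ee_pos: [0.5589, 0.1328, 0.2665]
tcp_rot: [3.14, 0.003, 3.142]
contact_force: [-0.2, 0.8, -1.4]
grip_width: 0.0867
finger_force: 0.0
```

move_arm --rows '[[[4, -3, 0], [0, 0, 0]], [[8, -6, 0], [0, 0, 0]], [[12, -10, 0], [0, 0, 0]], [[12, -10, 0], [0, 0, 0]]]'

```text
clock: 48.6
ee_pos: [0.4351, 0.0307, 0.263]
tcp_rot: [-3.14, -0.004, -3.142]
contact_force: [0.0, -0.6, 0.2]
grip_width: 0.0871
finger_force: 0.0
```

```bash
python3 m.py 14 | grep -E "green|yellow|6[67].*-17"
python3 - <<'E'
from v import *
print(env.observe()['ee_pos'])
S=cv2.imread('pics/scene14.png');T=cv2.imread('pics/top14.png')
a=cv2.resize(S[115:190,240:340],(400,300),interpolation=cv2.INTER_CUBIC)
a2=cv2.resize(S[140:185,258:318],(400,300),interpolation=cv2.INTER_CUBIC)
b=cv2.resize(T[172:222,142:182],(400,500),interpolation=cv2.INTER_CUBIC)
cv2.imwrite('pics/h14.png',np.hstack([np.vstack([a,a2])[:600],np.vstack([b,np.zeros((100,400,3),np.uint8)])]))
E
```

```text
red [ 670.1 -171.5   51. ] gap 1.8 px [260. 258. 401.] [301. 158. 158.]
green [557.8 132.5 177.7] gap 2.0 px [283. 154. 212.] [215. 184. 301.]
yellow [508.6 299.3 135.9] gap 1.6 px [295. 135.  91.] [167. 199.  52.]
[0.43421086 0.02980828 0.26387638]
```

View pics/h14.png

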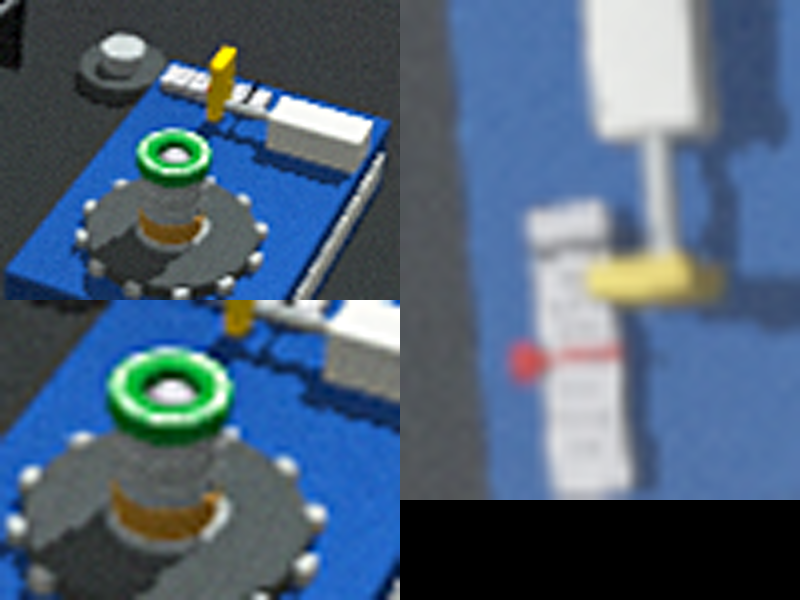

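The stack is complete, with the green disc flat on top at (557.8,132.5). In the top view the pointer is near (159.5,196) and the cursor line near (161,207.5). Now I'm measuring the draw distance.

```bash
cat > g.py <<'E'
from v import *
th=np.deg2rad(5.85);ex=np.array([np.cos(th),np.sin(th),0])
def line(T,lo=175,hi=220):
    h=cv2.cvtColor(T,cv2.COLOR_BGR2HSV).astype(int);out=[]
    a=T.astype(int);red=np.clip(a[...,2]-(a[...,0]+a[...,1])/2-12,0,None).astype(float);dark=h[...,2].astype(float)
    return red,dark
E
python3 - <<'E'
from g import *
print(np.round(env.observe()['qpos'],3))
T=cv2.imread('pics/top14.png')
red,dark=line(T)
print('V');print(dark[190:222,153:167].astype(int));print('red');print(red[202:213,150:168].astype(int))
E
```

```text
[ 4.440e-01  2.900e-02 -3.670e-01 -1.000e-03 -1.177e+00 -2.016e+00]
V
[[173 173 174 171 172 172 171 171 172 173 171 172 169 179]
 [172 173 170 170 170 175 175 173 177 171 169 168 172 177]
 [171 170 167 164 180 186 198 199 200 170 157 151 167 181]
 [174 177 197 200 207 210 217 215 210 164 135 123 149 176]
 [172 184 212 217 219 219 218 215 208 168 122 114 128 164]
 [172 180 206 214 207 203 193 192 184 149 106  99 105 142]
 [170 166 172 177 168 164 155 152 143 134 103  97 102 134]
 [169 165 165 148 163 193 192 186 175 180 133 126 141 172]
 [171 175 189 196 204 215 214 214 218 221 207 207 209 218]
 [170 173 186 215 216 201 196 210 232 234 233 232 232 231]
 [172 169 182 217 219 206 199 210 231 232 232 231 230 226]
 [170 173 184 215 221 217 204 202 204 198 199 196 195 188]
 [171 171 184 211 204 210 201 207 195 182 135 123 123 125]
 [172 173 185 215 207 210 212 217 215 206 142 106 116 147]
 [169 170 185 218 217 208 207 202 206 207 153 115 118 147]
 [168 166 180 214 216 202 207 203 206 206 166 117 114 129]
 [147 167 154 186 210 208 211 211 209 204 179 109 112 127]
 [171 198 188 188 208 207 2
[... 790 characters left out ...]
130 117]
 [169 172 169 172 180 188 186 189 189 184 172 165 150 150]]
red
[[ 0  0  0  0  0  0  0  0  0  0  0  0  0  2  4  2  0  0]
 [ 0  0  0  0  0  0  0  0  0  0  0  0  0  0  0  0  0  0]
 [ 0  0  0  0  0  0  0  0  0  0  0  0  0  0  0  0  0  0]
 [ 0  0  0  0  0  0  0  0  0  0  0  0  0  0  0  0  0  0]
 [ 0  0  0  0 35  7  0  0  2  8  9 10 16 21  0  0  0  0]
 [ 0  0  0 50 92 80 44 21 32 40 38 33 41 38  0  0  0  0]
 [ 0  0  0 48 97 89 50 16  8  5  3  0  0  0  0  0  0  0]
 [ 0  0  0 20 66 41  0  0  0  0  0  0  0  0  0  0  0  0]
 [ 0  0  0  0  0  0  0  0  0  0  0  0  0  0  0  0  0  0]
 [ 0  0  0  0  0  0  0  0  0  0  0  0  0  0  0  0  0  0]
 [ 0  0  0  0  0  0  0  0  0  0  0  0  0  0  0  0  0  0]]
```

Run:
```python
from g import *
print('pointer',tri((304.5,138.75),(159.5,196.1)))
for z in(.10,.11,.12): print(z,(plane('top',159,196.15,z)-plane('top',159,206.97,z))@ex*1e3)
# tab top face: bright yellow in scene, and top view
S=cv2.imread('pics/scene14.png');T=cv2.imread('pics/top14.png')
h=cv2.cvtColor(S,cv2.COLOR_BGR2HSV);m=mask(S,'yellow',0,'scene');k=m&cv2.inRange(h[...,2],200,255)
print(np.argwhere(m)[:,::-1].min(0),np.argwhere(m)[:,::-1].max(0),np.argwhere(k)[:,::-1].mean(0),k.sum()//255)
h2=cv2.cvtColor(T,cv2.COLOR_BGR2HSV);m2=mask(T,'yellow');m2[:,:150]=0;m2[:,185:]=0;m2[:185]=0;m2[210:]=0
b=np.argwhere(m2&cv2.inRange(h2[...,2],215,255))[:,::-1];print(b.mean(0),len(b),b.min(0),b.max(0))
print('tabtop',tri(np.argwhere(k)[:,::-1].mean(0),b.mean(0)),plane('top',*b.mean(0),.162),plane('scene',*np.argwhere(k)[:,::-1].mean(0),.162))
```

```text
pointer (array([0.52611906, 0.33500517, 0.10259748]), np.float64(0.007068282924098266))
0.1 37.790433239515515
0.11 37.48364692358551
0.12 37.17686060765545
[103 108] [298 299] [128.94237288 273.83050847] 295
[164.81818182 199.04545455] 22 [161 198] [169 200]
tabtop (array([ 0.44619126, -0.0630802 ,  0.12758755]), np.float64(0.730588328574365)) [0.50891601 0.29959822 0.162     ] [ 0.4748558  -0.45879178  0.162     ]
```

move_arm --rows '[[[-0.9, 3.3, 0], [0, 0, -6]], [[-1.8, 6.6, 0], [0, 0, -12]], [[-2.6, 10, 0], [0, 0, -18]], [[-3.5, 13.3, 0], [0, 0, -24]], [[-4.4, 16.6, 0], [0, 0, -30]], [[-5.3, 20, 0], [0, 0, -36]], [[-6.2, 23.3, 0], [0, 0, -42]], [[-7.07, 26.71, 0], [0, 0, -48]], [[-7.07, 26.71, 0], [0, 0, -48]]]' --gripper -1

```text
clock: 49.45
ee_pos: [0.5101, 0.3048, 0.2617]
tcp_rot: [3.141, -0.001, -2.297]
contact_force: [1.1, -0.4, 0.1]
grip_width: 0.0868
finger_force: 0.0
```

move_arm --rows '[[[0, 0, 0], [0, 0, -6]], [[0, 0, 0], [0, 0, -12]], [[0, 0, 0], [0, 0, -18]], [[0, 0, 0], [0, 0, -24]], [[0, 0, 0], [0, 0, -30]], [[0, 0, 0], [0, 0, -36]], [[0, 0, 0], [0, 0, -42]], [[0, 0, 0], [0, 0, -47.85]], [[0, 0, 0], [0, 0, -47.85]], [[0, 0, 0], [0, 0, -47.85]]]'

```text
clock: 50.28
ee_pos: [0.5089, 0.2994, 0.2635]
tcp_rot: [3.14, -0.001, -1.472]
contact_force: [-1.0, 0.1, 0.4]
grip_width: 0.0869
finger_force: 0.0
```

move_arm --rows '[[[0, 0, 2], [0, 0, 0]], [[0, 0, 4], [0, 0, 0]], [[0, 0, 6], [0, 0, 0]], [[0, 0, 7], [0, 0, 0]], [[0, 0, 7], [0, 0, 0]], [[0, 0, 7], [0, 0, 0]]]'

```text
clock: 50.78
ee_pos: [0.5093, 0.2996, 0.1943]
tcp_rot: [3.141, -0.001, -1.47]
contact_force: [0.8, -0.1, 0.6]
grip_width: 0.0871
finger_force: 0.0
```

move_arm --rows '[[[0, 0, 1.5], [0, 0, 0]], [[0, 0, 3], [0, 0, 0]], [[0, 0, 4.2], [0, 0, 0]], [[0, 0, 4.9], [0, 0, 0]], [[0, 0, 4.9], [0, 0, 0]], [[0, 0, 4.9], [0, 0, 0]]]' --gripper 0.4

```text
clock: 51.28
ee_pos: [0.5097, 0.3, 0.1463]
tcp_rot: [-3.14, 0.001, -1.469]
contact_force: [0.2, -0.4, 0.6]
grip_width: 0.0548
finger_force: 0.0
```

move_arm --rows '[[[0, 0, 0], [0, 0, 0]], [[0, 0, 0], [0, 0, 0]], [[0, 0, 0], [0, 0, 0]], [[0, 0, 0], [0, 0, 0]], [[0, 0, 0], [0, 0, 0]], [[0, 0, 0], [0, 0, 0]], [[0, 0, 0], [0, 0, 0]]]'

```text
clock: 51.87
ee_pos: [0.5091, 0.2996, 0.1454]
tcp_rot: [-3.142, 0.0, -1.469]
contact_force: [0.2, -0.3, 0.4]
grip_width: 0.0267
finger_force: 0.0
```

move_arm --rows '[[[0, 0, 0], [0, 0, 0]], [[0, 0, 0], [0, 0, 0]], [[0, 0, 0], [0, 0, 0]], [[0, 0, 0], [0, 0, 0]], [[0, 0, 0], [0, 0, 0]], [[0, 0, 0], [0, 0, 0]], [[0, 0, 0], [0, 0, 0]], [[0, 0, 0], [0, 0, 0]]]' --gripper 1 --squeeze 30

```text
clock: 52.53
ee_pos: [0.5082, 0.2994, 0.1453]
tcp_rot: [3.14, -0.001, -1.468]
contact_force: [-4.5, 0.2, 3.1]
grip_width: 0.0118
finger_force: 29.9
```

Run:
```python
from g import *
o=env.observe();print(o['ee_pos'],o['tcp_rot'],o['grip_width'],o['contact_force'])
S=env.snapshot('scene');T=env.snapshot('top');cv2.imwrite('pics/scene15.png',S);cv2.imwrite('pics/top15.png',T)
red,dark=line(T);print(dark[190:212,153:167].astype(int));print(red[203:211,150:168].astype(int))
```

```text
[0.50821003 0.29943325 0.14525465] [ 3.13993252e+00 -5.38066961e-04 -1.46832600e+00] 0.011777035220191915 [-4.47302919  0.19237227  3.11928198]
[[102 101 102  99 101  92  70  54  52  52  44  39  38  42]
 [101 101 103 101 102  97  75  55  51  50  47  46  44  46]
 [105 103 102 103 102  96  75  58  53  51  53  46  44  47]
 [104 106 105 103 104  97  76  59  54  56  52  45  41  45]
 [106 107 106 105 103  95  73  55  54  52  52  52  43  43]
 [108 109 107 105 102  90  71  57  56  54  51  47  48  39]
 [111 108 105 105 101  87  66  55  55  57  54  43  41  42]
 [110 109 107 109 101  79  60  57  54  54  50  44  46  45]
 [111 111 110 108 100  78  62  59  60  61  53  46  42  45]
 [112 111 110 107  88  68  61  57  58  54  51  44  42  45]
 [112 115 110 101  81  64  60  59  54  56  50  49  38  46]
 [116 108 103  89  69  60  57  56  59  54  44  41  43  42]
 [114 110  91  72  63  58  59  58  57  49  47  51  50  51]
 [111  96  78  67  61  60  65  61  49  50  49  54  57  57]
 [ 98  78  67  59  65  55  59  57  51  48  48  55  58  59]
 [ 77  69  63  61  62  61  52  52  54  57  60  55  55  58]
 [ 67  59  61  64  59  54  61  71  72  75  77  69  61  58]
 [ 66  64  61  49  52  55  80  85  87  81  85  79  69  58]
 [ 64  64  58  52  58  64  84  84  81  85  84  82  72  57]
 [ 64  79  62  65  68  71  83  91  94 102  98  81  76  63]
 [ 68  78  94 112 126 114 121 138 152 182 179 107  89  76]
 [ 68  91 140 162 191 189 193 198 200 213 204 117  98  83]]
[[0 0 0 0 0 0 0 0 0 0 0 0 0 0 0 0 0 0]
 [0 0 0 0 0 0 0 0 0 0 0 0 0 0 0 0 0 0]
 [0 0 0 0 0 0 0 0 0 0 0 0 0 0 0 0 0 0]
 [0 0 0 0 0 0 0 0 0 0 0 0 0 0 0 0 0 0]
 [0 0 0 0 0 0 0 0 0 0 0 0 0 0 0 0 0 0]
 [0 0 0 0 0 0 0 0 0 0 0 0 0 0 0 0 0 0]
 [0 0 0 0 0 0 0 0 0 0 0 0 0 0 0 0 0 0]
 [0 0 0 0 0 0 0 0 0 0 0 0 0 0 0 0 0 0]]
```

move_arm --rows '[[[0, 0.4, 0], [0, 0, 0]], [[0, 0.8, 0], [0, 0, 0]], [[0, 1.2, 0], [0, 0, 0]], [[0, 1.6, 0], [0, 0, 0]], [[0, 2, 0], [0, 0, 0]], [[0, 2.4, 0], [0, 0, 0]], [[0, 2.8, 0], [0, 0, 0]], [[0, 3.2, 0], [0, 0, 0]], [[0, 3.5, 0], [0, 0, 0]], [[0, 3.7, 0], [0, 0, 0]]]'

```text
clock: 53.47
ee_pos: [0.4729, 0.2954, 0.1453]
tcp_rot: [-3.14, -0.0, -1.468]
contact_force: [6.5, -2.6, -3.9]
grip_width: 0.0119
finger_force: 30.0
```

move_arm --rows '[[[0, 0, 0], [0, 0, 0]], [[0, 0, 0], [0, 0, 0]], [[0, 0, 0], [0, 0, 0]]]'

```text
clock: 53.72
ee_pos: [0.4729, 0.2954, 0.1453]
tcp_rot: [-3.14, -0.0, -1.468]
contact_force: [5.3, -3.4, -3.6]
grip_width: 0.0116
finger_force: 30.0
```

Run:
```python
from g import *
E=[]
for i in range(4):
    S=env.snapshot('scene');E.append(env.observe()['ee_pos'])
e=np.mean(E,0);print(e,(np.array([.5082,.29943,0])-e)@ex*1e3,env.observe()['contact_force'],'cam',-P['scene']['R'].T@P['scene']['t'])
T=env.snapshot('top');cv2.imwrite('pics/scene16.png',S);cv2.imwrite('pics/top16.png',T)
S0=cv2.imread('pics/scene14.png')
c=lambda im:cv2.resize(im[120:158,270:320],(400,304),interpolation=cv2.INTER_CUBIC)
t=lambda im:cv2.resize(im[185:223,142:192],(400,304),interpolation=cv2.INTER_CUBIC)
cv2.imwrite('pics/h16.png',np.vstack([np.hstack([c(S0),c(S)]),np.hstack([t(cv2.imread('pics/top14.png')),t(T)])])[:600])
```

```text
[0.47289688 0.29541054 0.14527211] 35.528950221748495 [ 5.65509479 -2.36012173 -3.1693475 ] cam [ 1.0574781  -0.76775315  0.98521159]
```

View pics/h16.png

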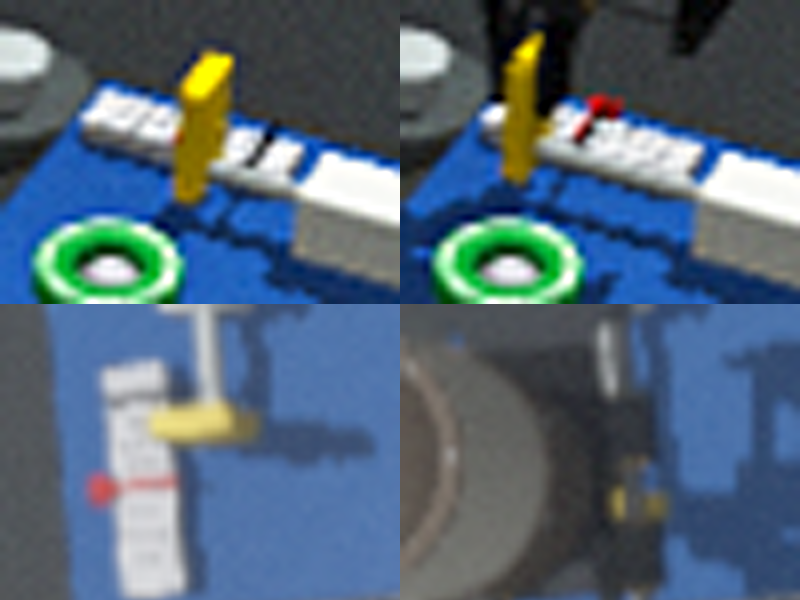

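The drawn view shows the red cursor uncovered at scene px (293,135), with the black pointer beside or under it. I'm checking that numerically.

Run:
```python
from g import *
p=np.array([.526,.335,.108]);print('px',px('scene',p),px('scene',p-ex*.01),px('scene',p+np.array([-ex[1],ex[0],0])*.01))
for f in('scene14','scene16'):
  S=cv2.imread(f'pics/{f}.png').astype(int);print(f)
  for r in range(130,143): print(r,' '.join('%3d/%3d'%(S[r,c,1],S[r,c,2]) for c in range(286,308)))
```

```text
px [303.62086429 137.70692007] [301.09289072 136.96591158] [304.68868485 136.27792185]
scene14
130  53/ 46  56/ 50  55/ 54  61/ 61  53/ 53  50/ 44  92/ 99 212/251 255/255 255/255 238/255 132/161  88/104  58/ 51  59/ 58  58/ 59  56/ 52  59/ 62  57/ 52  60/ 59  61/ 58  60/ 57
131 101/ 46  53/ 13  44/ 18  64/ 29  53/ 48  55/ 55 101/122 202/242 255/255 247/255 150/184 108/131 100/119  46/ 44  59/ 56  65/ 58  61/ 57  59/ 53  62/ 60  60/ 57  60/ 56  57/ 54
132 219/215 194/175 169/141  95/ 33  69/  2  78/ 30  89/ 97 124/159 153/184 142/174 108/135 117/143  95/115  59/ 49  62/ 59  52/ 55  59/ 57  60/ 55  60/ 60  63/ 58  65/ 58  64/ 60
133 219/218 244/245 228/224 201/198 222/214 171/144 115/102  94/124 100/123 104/128 112/140 111/138  84/ 99  51/ 47  50/ 53  60/ 61  64/ 61  56/ 56  62/ 55  62/ 56  60/ 56  60/ 56
134 237/237 219/217 193/194 244/245 237/237 206/201 178/180  94/124 106/130 107/135 112/143 113/129  93/ 79  72/ 27  58/ 35  57/ 52  52/ 59  60/ 62  59/ 56  65/ 64  57/ 57  60/ 62
135 225/220 190/187 238/235 218/215 193/192 231/230 171/178 104/127 109/129 103/132 112/142 136/158 114/1
[... 2982 characters left out ...]
 108/104 131/126 149/141 165/155 172/165 197/185 216/210 217/211 209/207 201/198 236/237 245/244 238/235 233/232 188/186 211/208 239/239 245/245 234/236 141/133
140  79/ 96  57/ 54  51/ 36  64/ 55  74/ 74  91/ 90 122/114 141/136 149/141 161/155 190/181 210/198 221/214 198/194 188/186 199/198 212/212 245/243 241/240 239/238 184/186  85/ 72
141  93/ 85  82/ 22  84/ 21  72/ 31  40/ 22  41/ 28  50/ 42  59/ 53  84/ 81 106/103 128/123 144/143 153/144 164/155 200/190 206/203 201/196 210/206 216/213 201/201  90/ 85  70/ 29
142  73/ 27 105/ 36  95/ 24  76/ 20  59/ 16  83/ 20  81/ 21  84/ 29  69/ 37  45/ 36  62/ 56  76/ 69  91/ 88 124/120 143/137 156/147 162/156 194/186 216/206 217/211 160/137 110/ 51
```

move_arm --rows '[[[0, 0.1, 0], [0, 0, 0]], [[0, 0.2, 0], [0, 0, 0]], [[0, 0.2, 0], [0, 0, 0]], [[0, 0.2, 0], [0, 0, 0]]]'

```text
clock: 54.3
ee_pos: [0.471, 0.2952, 0.1453]
tcp_rot: [-3.14, -0.0, -1.469]
contact_force: [6.1, -3.3, -4.2]
grip_width: 0.0118
finger_force: 30.0
```

```bash
cat > p.py <<'E'
from g import *
import sys
Ss=[];E=[]
for i in range(4): Ss.append(env.snapshot('scene').astype(float));E.append(env.observe()['ee_pos'])
S=np.mean(Ss,0).astype(int);cv2.imwrite(f'pics/{sys.argv[1]}.png',S)
e=np.mean(E,0);print((np.array([.5082,.29943,0])-e)@ex*1e3,env.observe()['clock'])
for r in range(131,140): print(r,' '.join('%3d/%3d'%(S[r,c,1],S[r,c,2]) for c in range(287,300)))
E
python3 p.py scene17
```

```text
37.40455669511059 54.5
131   1/  2   7/  8   1/  3  16/ 21  46/ 47  58/ 56  62/ 48  58/ 69  59/ 78  62/ 42  62/ 48  62/ 54  58/ 54
132   2/  0   0/  0  18/  0  60/  3  73/ 21  70/ 26  55/142  26/195  33/142  42/151  53/126  60/ 51  61/ 57
133   0/  0  52/ 51 182/183 234/227 170/137 119/ 50  89/ 87   2/103   3/129   8/186  38/121  59/ 45  57/ 59
134  36/ 46 134/139 240/241 239/239 220/216 233/223 144/130   8/ 23  25/ 92   0/115  40/ 65  81/ 13  70/ 26
135  81/103 187/192 222/219 196/193 238/237 183/179  40/ 51 147/152 224/217 202/201 228/218 158/124  79/ 21
136  97/127 206/212 253/250 241/239 221/217  57/ 62 139/142 232/228 206/200 222/216 238/233 182/177 198/197
137 186/186 206/200 217/211 188/184 114/113   8/ 32 180/190 237/234 205/202 237/237 226/224 207/204 242/243
138 148/140 167/158 194/185 209/199 194/183 144/138 171/170 225/223 241/241 248/248 237/236 235/235 226/224
139  92/ 91 106/102 131/127 150/142 163/155 173/166 202/193 217/208 213/207 210/204 201/197 235/234 245/245[ WARN:0@1.371] global loadsave.cpp:1063 imwrite_ Unsupported depth image for selected encoder is fallbacked to CV_8U.
```

Run:
```python
from g import *
T=np.mean([cv2.imread(f'pics/top{i}.png').astype(float) for i in(0,4,14)],0)
print(cv2.absdiff(cv2.imread('pics/top0.png'),cv2.imread('pics/top14.png'))[190:212,153:166].mean())
V=T.max(2);R=T[...,2]-(T[...,0]+T[...,1])/2
for c in range(157,163):
    d=np.clip(215-V[194:199,c],0,None);d=d-min(d[0],d[-1]);d=np.clip(d,0,None);r=R[204:211,c]-np.median(R[199:204,c]);r=np.clip(r,0,None)
    a,b=(d*np.arange(194,199)).sum()/d.sum(),(r*np.arange(204,211)).sum()/r.sum()
    print(c,round(a,2),round(b,2),[round((plane('top',c,a,z)-plane('top',c,b,z))@ex*1e3,1) for z in(.1,.115)])
```

```text
1.5186480186480187
157 196.56 207.43 [np.float64(38.0), np.float64(37.5)]
158 196.14 207.08 [np.float64(38.2), np.float64(37.8)]
159 196.04 206.97 [np.float64(38.1), np.float64(37.7)]
160 196.07 206.91 [np.float64(37.8), np.float64(37.4)]
161 195.96 207.0 [np.float64(38.6), np.float64(38.1)]
162 195.45 207.0 [np.float64(40.4), np.float64(39.9)]
```

The pointer now covers the cursor to within about 0.4 mm. I'll make a small trim, then hold for over 2 s.

move_arm --rows '[[[0, 0.03, 0], [0, 0, 0]], [[0, 0.03, 0], [0, 0, 0]], [[0, 0.03, 0], [0, 0, 0]], [[0, 0.03, 0], [0, 0, 0]], [[0, 0.03, 0], [0, 0, 0]], [[0, 0.03, 0], [0, 0, 0]], [[0, 0.03, 0], [0, 0, 0]], [[0, 0.03, 0], [0, 0, 0]], [[0, 0.03, 0], [0, 0, 0]], [[0, 0.03, 0], [0, 0, 0]]]'

```text
clock: 55.33
ee_pos: [0.4708, 0.2952, 0.1453]
tcp_rot: [-3.14, -0.0, -1.469]
contact_force: [7.2, -3.3, -3.6]
grip_width: 0.0119
finger_force: 30.0
```

move_arm --rows '[[[0, 0, 0], [0, 0, 0]], [[0, 0, 0], [0, 0, 0]], [[0, 0, 0], [0, 0, 0]], [[0, 0, 0], [0, 0, 0]], [[0, 0, 0], [0, 0, 0]], [[0, 0, 0], [0, 0, 0]], [[0, 0, 0], [0, 0, 0]], [[0, 0, 0], [0, 0, 0]], [[0, 0, 0], [0, 0, 0]], [[0, 0, 0], [0, 0, 0]]]'

```text
clock: 56.17
ee_pos: [0.4708, 0.2952, 0.1453]
tcp_rot: [-3.14, -0.0, -1.469]
contact_force: [6.6, -2.2, -4.0]
grip_width: 0.0118
finger_force: 30.0
```

move_arm --rows '[[[0, 0, 0], [0, 0, 0]], [[0, 0, 0], [0, 0, 0]], [[0, 0, 0], [0, 0, 0]], [[0, 0, 0], [0, 0, 0]], [[0, 0, 0], [0, 0, 0]], [[0, 0, 0], [0, 0, 0]], [[0, 0, 0], [0, 0, 0]], [[0, 0, 0], [0, 0, 0]], [[0, 0, 0], [0, 0, 0]], [[0, 0, 0], [0, 0, 0]]]'

```text
clock: 57.0
ee_pos: [0.4708, 0.2952, 0.1453]
tcp_rot: [-3.14, -0.0, -1.469]
contact_force: [5.8, -2.6, -3.8]
grip_width: 0.0118
finger_force: 30.0
```

move_arm --rows '[[[0, 0, 0], [0, 0, 0]], [[0, 0, 0], [0, 0, 0]], [[0, 0, 0], [0, 0, 0]], [[0, 0, 0], [0, 0, 0]], [[0, 0, 0], [0, 0, 0]], [[0, 0, 0], [0, 0, 0]], [[0, 0, 0], [0, 0, 0]], [[0, 0, 0], [0, 0, 0]], [[0, 0, 0], [0, 0, 0]], [[0, 0, 0], [0, 0, 0]]]'

```text
clock: 57.83
ee_pos: [0.4708, 0.2952, 0.1453]
tcp_rot: [-3.14, -0.0, -1.469]
contact_force: [5.9, -2.6, -3.3]
grip_width: 0.0118
finger_force: 30.0
```

```bash
python3 p.py scene18 2>/dev/null
```

```text
37.61292557390849 58.0333
131   0/  0   3/  5   0/  1  27/ 29  58/ 59  58/ 53  59/ 46  60/ 72  58/ 78  65/ 44  60/ 47  60/ 54  60/ 54
132   0/  0   0/  0  17/  0  62/  7  75/ 20  69/ 25  54/142  28/195  33/141  40/148  54/126  59/ 49  59/ 54
133   0/  0  50/ 50 179/180 231/225 171/139 121/ 51  94/ 91   0/100   0/128   6/183  38/121  60/ 43  57/ 58
134  36/ 46 162/161 255/255 240/238 217/213 218/206  93/ 74   9/ 38  28/109   0/116  38/ 59  81/ 11  75/ 32
135  92/120 191/195 226/222 193/191 239/237 175/171  11/ 28 152/158 227/221 203/200 227/214 157/122  80/ 20
136 100/130 203/210 252/250 245/242 221/218  56/ 63 138/143 233/227 206/199 222/217 237/234 186/180 201/199
137 188/188 205/202 217/211 177/176  83/ 85   9/ 38 181/188 234/231 207/204 237/236 227/224 207/204 243/244
138 148/140 166/159 193/182 208/199 190/181 145/140 171/168 227/224 243/242 248/248 237/236 235/234 229/227
139  82/ 74 110/106 131/126 147/143 163/155 175/167 201/190 216/207 215/209 211/205 201/197 234/234 245/245
```

Held steady for over 3 s at 37.6 mm. Now returning the slide to rest, releasing and backing off.

move_arm --rows '[[[0, -0.5, 0], [0, 0, 0]], [[0, -1, 0], [0, 0, 0]], [[0, -1.5, 0], [0, 0, 0]], [[0, -2, 0], [0, 0, 0]], [[0, -2.5, 0], [0, 0, 0]], [[0, -3, 0], [0, 0, 0]], [[0, -3.4, 0], [0, 0, 0]], [[0, -3.7, 0], [0, 0, 0]], [[0, -3.85, 0], [0, 0, 0]], [[0, -3.85, 0], [0, 0, 0]]]'

```text
clock: 58.87
ee_pos: [0.5081, 0.2995, 0.1453]
tcp_rot: [3.141, -0.0, -1.469]
contact_force: [1.4, -1.8, -1.3]
grip_width: 0.0117
finger_force: 30.0
```

move_arm --rows '[[[0, 0, 0], [0, 0, 0]], [[0, 0, 0], [0, 0, 0]], [[0, 0, 0], [0, 0, 0]], [[0, 0, 0], [0, 0, 0]], [[0, 0, 0], [0, 0, 0]], [[0, 0, 0], [0, 0, 0]], [[0, 0, 0], [0, 0, 0]], [[0, 0, 0], [0, 0, 0]]]' --gripper 0

```text
clock: 59.53
ee_pos: [0.5083, 0.2995, 0.1454]
tcp_rot: [-3.142, 0.0, -1.469]
contact_force: [-0.1, 0.0, 0.4]
grip_width: 0.0429
finger_force: 0.0
```

move_arm --rows '[[[0, 0, -2], [0, 0, 0]], [[0, 0, -4], [0, 0, 0]], [[0, 0, -7], [0, 0, 0]], [[0, 0, -10], [0, 0, 0]], [[0, 0, -12], [0, 0, 0]], [[0, 0, -12], [0, 0, 0]]]'

```text
clock: 60.03
ee_pos: [0.5104, 0.3008, 0.2711]
tcp_rot: [-3.132, 0.005, -1.468]
contact_force: [0.4, 0.9, 0.7]
grip_width: 0.0434
finger_force: 0.0
```

move_arm --rows '[[[0, 3, 0], [0, 0, 0]], [[0, 6, 0], [0, 0, 0]], [[0, 9, 0], [0, 0, 0]], [[0, 12, 0], [0, 0, 0]], [[0, 12, 0], [0, 0, 0]], [[0, 12, 0], [0, 0, 0]]]'

```text
clock: 60.53
ee_pos: [0.3878, 0.287, 0.2656]
tcp_rot: [-3.141, 0.001, -1.467]
contact_force: [0.8, 0.7, 0.6]
grip_width: 0.0433
finger_force: 0.0
```

```bash
python3 m.py 19 | grep -E "green|yellow|brass|6[67][0-9].*-17"
python3 - <<'E'
from g import *
print(env.observe()['ee_pos'],env.observe()['clock'])
for n in('scene','top'):
  a,b=cv2.imread(f'pics/{n}14.png'),cv2.imread(f'pics/{n}19.png');d=cv2.absdiff(a,b).max(2)
  q=px(n,(.558,.1325,.17)).astype(int);r=px(n,(.509,.30,.14)).astype(int)
  print(n,[ (d[y-10:y+11,x-10:x+11]>50).sum() for x,y in(q,r)])
E
```

```text
red [ 670.1 -171.7   51.1] gap 1.9 px [260. 258. 403.] [301. 158. 157.]
brass [ 377.6 -452.7   16.6] gap 1.7 px [118. 287. 660.] [375. 238. 390.]
green [557.8 132.5 177.8] gap 2.1 px [283. 154. 213.] [215. 184. 301.]
yellow [508.6 299.3 135.9] gap 1.6 px [295. 135.  91.] [167. 199.  52.]
[0.38922445 0.28751188 0.26532871] 60.6333
scene [np.int64(0), np.int64(0)]
top [np.int64(0), np.int64(57)]
```

The gauge is back at rest (tab at the same point as before), and the stack and cap have not moved. Handing in.

```bash
python3 -c "
from cell import env
print(env.hand_in())"
```

```text
the job is handed in; nothing more can be done
None
```

The job is handed in, with no verdict returned: the cap stands upright in the tray, and the spacer, three bearings and disc are stacked flat on the arbor. The gauge was held about 3 s at 37.6 mm (cursor measured at about 37.8 mm, good to about 1 mm) and is back at rest.

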